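Re-wheel the three-spindle finisher and set its timer

TASK

Take the small worn polishing wheel off the finisher and lay it in the grey tray, and fit each new wheel lying on the perforated plate onto a spindle of its own, turned until the splines mesh and pushed fully home. Then press the spray canister's nozzle cap fully down and let it spring back. Last, twist the timer past its top mark (15) and then back down to 5 minutes; leave the other things on the bench where they are.

Things in the scene. Friction and masses are not known exactly. Their poses are not given: they have to be found in the camera images.
- wheel1_center (a point): New polishing wheel, 0.3 kg, 88 mm high: heavy steel hub below (84 mm dia, 26 high) with six inner spline teeth, dark-edged disc 90 mm dia, 16 thick. Steel grip bar on top: 44 mm long (along x), 20 wide (y), 46 high, its middle 21 mm above this point. Point: on the axis, 44 mm above the underside; z up. Starts at any yaw on the 3 mm perforated plate. May be absent.
- wheel2_center (a point): Another new wheel, the same in every way as wheel1 (84 mm hub, 90 mm disc, 88 mm high, point 44 mm above the underside, grip bar along x). May be absent.
- wheel3_center (a point): Another new wheel, the same in every way as wheel1 (84 mm hub, 90 mm disc, 88 mm high, point 44 mm above the underside, grip bar along x). May be absent.
- worn_center (a point): Worn wheel, the small one: same splines, grip bar and height as a new wheel, but disc 68 mm and hub 62 mm in diameter. Steel grip bar on top: 44 mm long (along x), 20 wide (y), 46 high, its middle 21 mm above this point. Point: on the axis, 44 mm above the underside; z up. Starts home on a spindle, not latched: lift it straight up 35 mm or more to free it.
- spindle1_seat (a point): Fixed upright spindle, one of three, 120 mm apart on the finisher's 30 mm high deck. Point: on the axis, on the 62 mm seat flange, 34 mm above the bench. x lies along one of its six teeth (10 mm high, out to 24 mm radius). A coned pilot, 27.6 mm dia, rises 24 mm above the seat; the hub fits it with 1.7 mm play all round. Home: underside on the seat, wheel's point 44 mm above this one.
- spindle2_seat (a point): Second spindle, same as spindle1. Splines mesh when a wheel's grip bar lies along any spindle tooth (spindle's x, or 60-degree steps from it) within about 7 degrees; otherwise the hub stands on the tooth tops, 10 mm too high, and can be turned there until it drops. Spindles do not turn.
- spindle3_seat (a point): Third spindle, same as spindle1 (seat centre, 34 mm above the bench, x along one of its six teeth). Which spindle carries the worn wheel varies.
- tray: grey open plastic tray on the bench, 150 x 150 mm outside, 30 mm high, walls and floor 5 mm thick; fixed; origin at the centre of its underside, x and y along its sides
- nozzle_top (a point): centre of the top of the white sprung nozzle cap (30 mm diameter) of a fixed upright aluminium spray canister; the top is 150 mm above the bench and presses straight down 8 mm
- nozzle (a joint): travel of the nozzle cap, m: 0 up, 0.008 fully down; springs back; needs about 3 N to start and 9 N to be fully down
- timer_axis (a point): Point on the vertical axis of the timer knob, 68 mm above the bench, mid-grip; x points to the 0 mark (does not turn with the knob). Fixed white box 100 x 100 x 34 mm; black knob with a grip bar 44 long, 14 wide, 44 to 90 mm above the bench, white pointer line at one end. Ticks every 10 degrees clockwise are minutes 0 to 15, longer at 0, 5, 10, 15 (top mark).
- timer (a joint): knob angle, rad, growing clockwise seen from above: 0 at the 0 mark, 0.1745 per minute, top mark (15) at 2.618, end stop at 2.88; the grip bar lies along the point's x at 0; stays where it is left (friction 0.05 N m)
- bangle1: bystander, to be left alone: steel bangle, 72 mm ring; origin at its underside or grip
- brush: bystander, to be left alone: bench brush; origin at its underside or grip
- jar: bystander, to be left alone: jar, 60 mm high; origin at its underside or grip
Not all that is in view belongs to the job. Leave any yellow look-alike of the part that bears nozzle_top alone.

How it is judged:
By the outcome, as a careful person would: the job done as asked, in the order asked, and still so for the second after the job is handed in, with the robot touching nothing.
Of wheel1, wheel2, wheel3 only 2 to 3 are there at a start; the rules pass over those that are not, and their reading is None.
At some moment in a run one of wheel1, wheel2, wheel3 may be knocked a few centimetres aside while the robot is not near it.
Once in a run the grip may slacken for a moment while it holds something.
It also fails if it takes over 210 s, if anything falls off the work surface, if the arm or the gripper's body presses on something with over 40 N, if the wrist force passes 120 N, or if a joint passes its speed limit or range.

ROBOT

A 6-joint arm with a two-finger parallel gripper is mounted at the origin on the work surface. World frame = base frame: x ahead of the robot, y to its left, z up, the work surface at z = 0. Lengths are in m, angles in rad, forces in N, time in s.
With the tool pointing down it reaches from about 0.35 to 0.85 m from the base axis. Payload 8.1 kg.
Tool frame: the origin (TCP) lies at the very end of the fingers, on their centre line; the grasp point (between the pads) lies 19 mm behind it; z points along the fingers, y is the direction in which the jaws open and shut (so a half turn about z gives the same grasp; the last joint's range is limited). The gripper opens to 93 mm and grips with 3 to 60 N. Pads are 15 mm wide; open, the fingers measure 128 mm over their backs; the gripper's body (75 mm by 188 mm) begins 65 mm behind the grasp point.
Start: joints at [1.189, 0.13, 1.488, -0, 1.523, -0.085], TCP at [0.175, 0.574, 0.182] pointing down, gripper open.
Joint ranges: [-2.96, 2.96], [-0.89, 2.26], [0.02, 2.5], [-1.34, 4.48], [0, 2.73], [-2.66, 2.66]. Speed limits (rad/s): [2.39, 2.39, 2.79, 3.14, 3.14, 3.14].

INTERFACE

Orientations are given as a rotation vector (axis times angle).
In Python, from cell import ctrl gives the robot as it stands. The module is installed in compiled form; this text tells all that it offers.
- The arm moves only by the shell command python3 -m handwheel 'ROWS' [FORCE]. ROWS is JSON, a list of rows, each a list of 7 numbers: the shift along the tool's x, y, z in units of 25 mm (1.0 is 25 mm), then the turn, a rotation vector about the tool's x, y, z in units of 5 degrees (1.0 is 5 degrees), then the closure in counts, from 0 (fully open) to 255 (shut). In form: [[tx, ty, tz, ax, ay, az, claw], ...]. A call has 1 to 10 rows; each row shifts and turns the commanded pose from where the row before left it, along the tool's axes as they then stand; what a row does not reach is not made up. A row lasts 1/8 s, in which the tool goes at most 62.5 mm and 10.7 degrees, less where a joint would pass 70% of its speed; a pose out of reach is approached as far as the arm can. A call is refused whole if a number of a shift passes 1 or a number of a turn 1, either way. A call with a gripper value outside its range is refused whole. The fingers move at their own pace and stop on an object; FORCE is the grip in N (left out, the last holds). Time passes only in rows, so rows that do not move let the fingers close. It gives the time, the measured TCP pose, the force and the opening at its end, in the units of the state.
- ctrl.read_state(): the state, without advancing time (a new reading comes with each control period).
- ctrl.camera(name): name is "side" or "top"; returns the picture (384x512x3 uint8, red, green, blue); there is no depth.
- ctrl.camera_params(name): a dict with "K" (3x3 intrinsics, pixels), "R" (3x3) and "t" (3): a world point X has camera coordinates R X + t. Camera axes: x right, y down, z forward; pixel columns grow to the right and rows downward; lengths in m; the calibration is good to about 2 mm. A picture is of the moment at which its call begins. camera_params takes no time and is no camera call.
- ctrl.sign_off(): hands the job in, once; it reports no verdict.
The state is a dict: "t": time; "joint_pos": joint angles; "dq": joint speeds; "joint_efforts": joint torques, N m; "eef_pos": TCP position; "tool_rot": TCP orientation; "contact_force": force on the tool from outside, world axes, zero at the start; "torque": the same for the moment, N m; "gripper_width": opening from 0.0 (shut) to 1.0 (fully open).
Only numpy, scipy, OpenCV 4.12 (cv2) and the standard library are available. Lean on these libraries where they do the work, as an engineer would, in place of code of your own. Each camera call takes 0.05 s, during which the arm holds its last target.

## Working session

There is one attempt and no reset: what is moved stays moved. The work goes in short steps, Python scripts to look and compute and a shell command to move; the robot and the scene stay as the last step left them, time stands still between calls to the robot, and variables do not carry over. Pictures are saved under pics/ and viewed, and the job is handed in when it is done.

```bash
ls; mkdir -p pics
python3 - <<'E'
from cell import ctrl
import cv2
for n in("side","top"):
    im=ctrl.camera(n); cv2.imwrite(f"pics/{n}0.png",im[:,:,::-1]); p=ctrl.camera_params(n); print(n,p)
    cv2.imwrite(f"pics/{n}0b.png",cv2.resize(im[:,:,::-1],(800,600),interpolation=cv2.INTER_CUBIC))
print(ctrl.read_state())
E
```

```text
pics
side {'K': array([[383.72052344,   0.        , 254.6731107 ],
       [  0.        , 383.72052344, 189.44254883],
       [  0.        ,   0.        ,   1.        ]]), 'R': array([[ 0.8333269 , -0.55260688, -0.0138531 ],
       [-0.35623022, -0.51769207, -0.77787849],
       [ 0.42268937,  0.65316196, -0.628262  ]]), 't': array([-0.46394625,  0.30941326,  0.90116824])}
top {'K': array([[458.42875593,   0.        , 257.08612554],
       [  0.        , 458.42875593, 186.98537282],
       [  0.        ,   0.        ,   1.        ]]), 'R': array([[-0.02564208, -0.9995422 ,  0.01605827],
       [-0.99463478,  0.02389918, -0.10065027],
       [ 0.10022042, -0.018553  , -0.99479227]]), 't': array([-3.52965319e-04,  6.04495249e-01,  1.20231360e+00])}
{'t': 0.1, 'joint_pos': array([ 1.18858070e+00,  1.31128969e-01,  1.48914682e+00,  3.77592530e-06,
        1.52300819e+00, -8.54138034e-02]), 'dq': array([-0.00114817, -0.00084348, -0.0033244 ,  0.00023001, -0.00038722,
        0.00022134]), 'joint_efforts': array([ 1.32939407e-03, -5.61336029e+01, -4.93098164e+01,  7.70643004e-02,
        2.91320012e-02, -3.99557268e-05]), 'eef_pos': array([0.17524886, 0.57323772, 0.18117946]), 'tool_rot': array([-4.64447514e-01, -3.10667044e+00,  2.58273589e-03]), 'contact_force': array([ 0.04665645, -0.42051967,  0.37930038]), 'torque': array([ 0.028061  , -0.0518978 , -0.00697466]), 'gripper_width': 1.0036523845279293}
```

View pics/top0b.png

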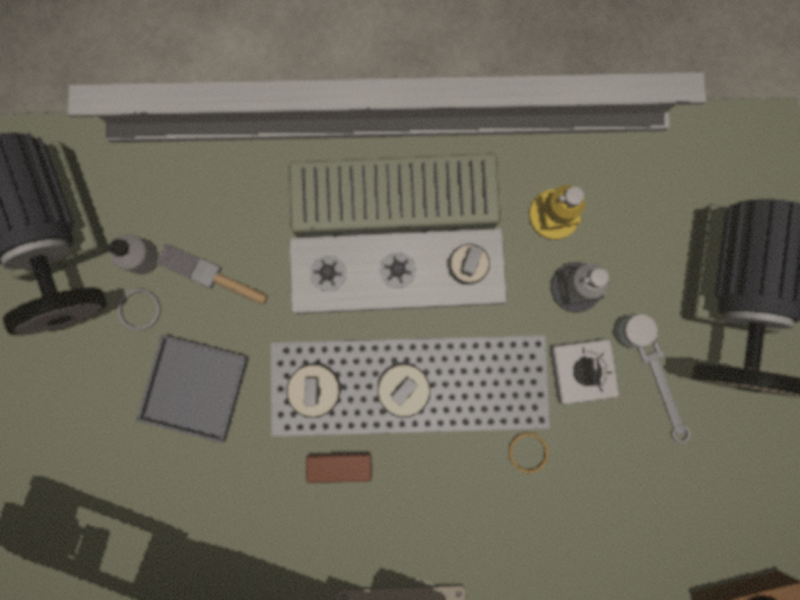

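View pics/side0b.png

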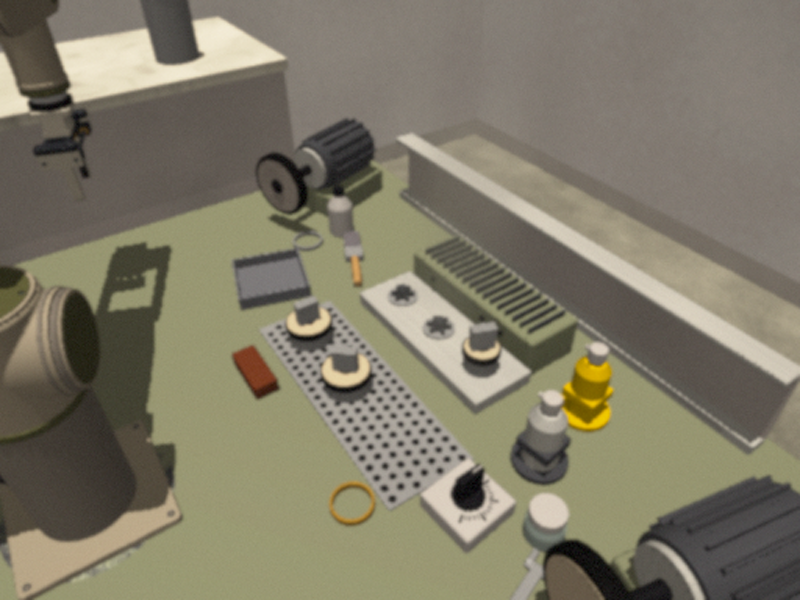

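Top view (800x600 scale): new wheels at (312,390) and (404,390), worn wheel on the right spindle (469,264), free spindles at (328,271) and (398,269), tray (194,388), canister (590,283), timer (586,372). Next, zoomed crops.

```bash
cat > h.py <<'E'
import numpy as np,cv2
from cell import ctrl
from scipy.spatial.transform import Rotation as Ro
P={n:ctrl.camera_params(n) for n in("side","top")}
def ray(n,u,v,z):
    p=P[n];R=p["R"];d=R.T@np.linalg.inv(p["K"])@np.array([u,v,1.]);c=-R.T@p["t"]
    return c+d*(z-c[2])/d[2]
def proj(n,X):
    p=P[n];x=p["K"]@(p["R"]@np.array(X,float)+p["t"]);return x[:2]/x[2]
def tri(uva,uvb):  # top, side
    A=[];
    for n,(u,v) in(("top",uva),("side",uvb)):
        p=P[n];M=p["K"]@np.c_[p["R"],p["t"]];A+=[u*M[2]-M[0],v*M[2]-M[1]]
    A=np.array(A);return np.linalg.lstsq(A[:,:3],-A[:,3],rcond=None)[0]
def crop(n,u0,v0,u1,v1,f,s=8,im=None):
    if im is None: im=ctrl.camera(n)
    c=im[v0:v1,u0:u1,::-1];c=cv2.resize(c,None,fx=s,fy=s,interpolation=cv2.INTER_CUBIC)
    c=np.clip(c.astype(float)*1.4,0,255).astype(np.uint8)
    for k in range((u0+9)//10*10,u1,10): cv2.putText(c,str(k),((k-u0)*s,10),0,.35,(0,255,255),1);cv2.line(c,((k-u0)*s,12),((k-u0)*s,18),(0,255,255),1)
    for k in range((v0+9)//10*10,v1,10): cv2.putText(c,str(k),(0,(k-v0)*s+4),0,.35,(0,255,255),1);cv2.line(c,(24,(k-v0)*s),(30,(k-v0)*s),(0,255,255),1)
    cv2.imwrite("pics/"+f,c)
E
python3 - <<'E'
from h import *
t=cv2.imread("pics/top0.png")[:,:,::-1]
crop("top",175,140,330,285,"c1.png",5,t)
crop("top",335,110,435,275,"c2.png",5,t) if 0 else crop("top",335,110,435,270,"c2.png",4,t)
crop("top",75,200,175,290,"c3.png",6,t)
E
python3 - <<'E'
from h import *
t=cv2.imread("pics/top0.png")[:,:,::-1]
crop("top",345,210,405,265,"c4.png",10,t)
crop("top",190,155,320,190,"c5.png",6,t)
E
```

```text
(no output)
```

View pics/c1.png

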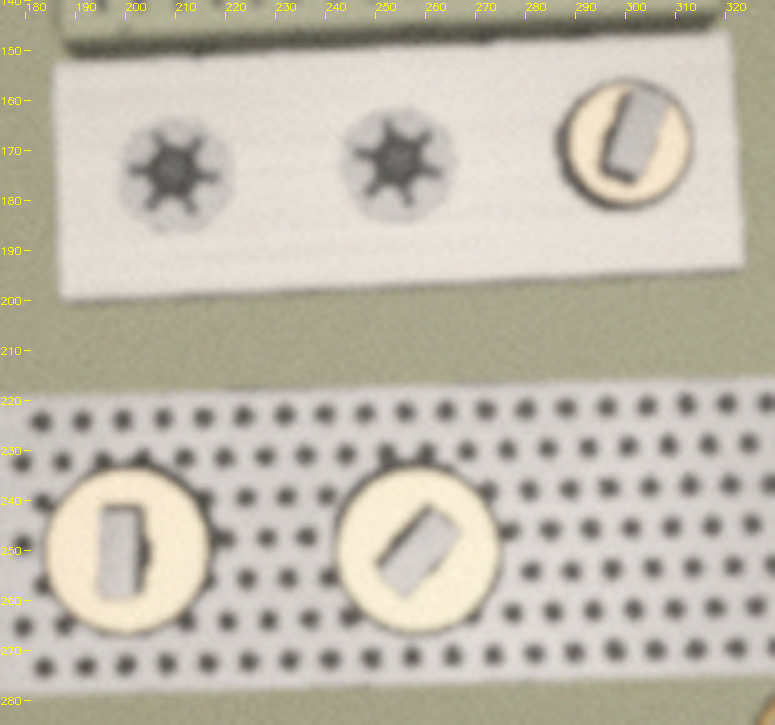

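View pics/c4.png

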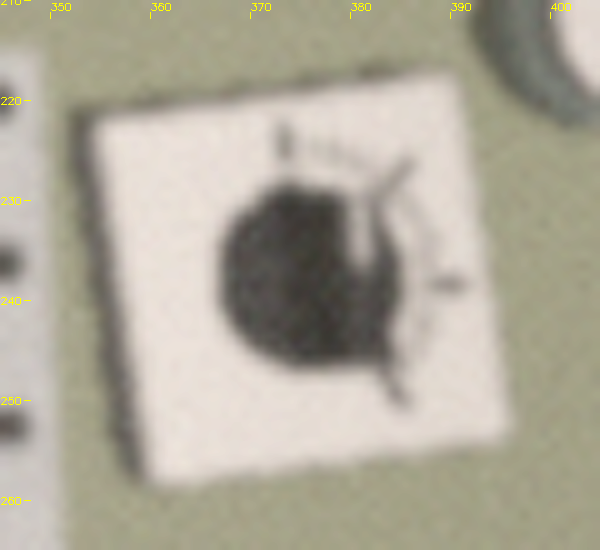

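View pics/c5.png

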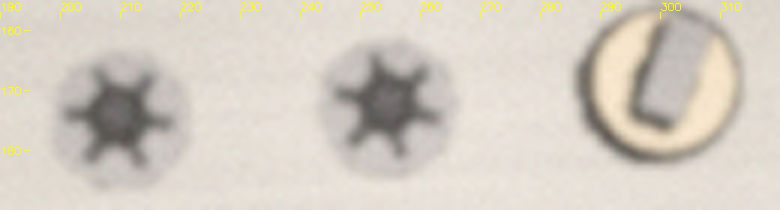

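View pics/c2.png

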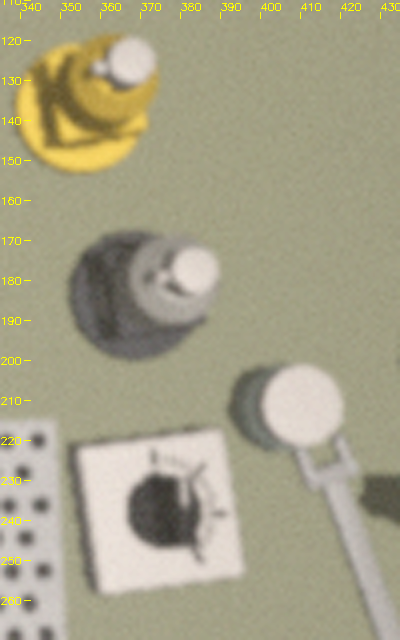

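```bash
cat > meas.py <<'E'
from h import *
def discs(im):
    # cream mask
    h=im.astype(int);m=((h[...,0]-h[...,2]>22)&(h[...,0]>130)&(h[...,1]-h[...,2]>10)).astype(np.uint8)
    m=cv2.morphologyEx(m,cv2.MORPH_OPEN,np.ones((3,3)))
    out=[]
    cs,_=cv2.findContours(m,cv2.RETR_EXTERNAL,cv2.CHAIN_APPROX_NONE)
    for c in cs:
        if cv2.contourArea(c)<250: continue
        c=cv2.convexHull(c)
        (x,y),r=cv2.minEnclosingCircle(c);e=cv2.fitEllipse(c) if len(c)>5 else None
        out.append((x,y,r,e,c))
    return out
def bar(im,u,v,r=12,zt=.091,sat=18):
    # grey bright pixels near
    h=im.astype(int);g=((h.max(2)-h.min(2)<sat)&(h.max(2)>110)).astype(np.uint8)
    mm=np.zeros(g.shape,np.uint8);cv2.circle(mm,(int(round(u)),int(round(v))),r,1,-1)
    g=g&mm
    n,l,s,c=cv2.connectedComponentsWithStats(g)
    k=1+np.argmax(s[1:,4]);cs,_=cv2.findContours((l==k).astype(np.uint8),cv2.RETR_EXTERNAL,cv2.CHAIN_APPROX_NONE)
    pts=np.array([ray("top",*p,zt)[:2] for p in cs[0][:,0,:]],np.float32)
    (cx,cy),(w,hh),a=cv2.minAreaRect(pts*1000)
    if w<hh: a+=90;w,hh=hh,w
    return (cx,cy),(w,hh),a%180,s[k,4]
E
python3 - <<'E'
from meas import *
im=cv2.imread("pics/top0.png")[:,:,::-1]
print(im[250,198],im[262,198],im[168,300],im[150,120])
for x,y,r,e,c in discs(im):
    print(round(x,1),round(y,1),round(r,1),np.round(e[0],2),np.round(e[1],1),len(c))
    z=.045 if y>200 else .076
    print("   ",ray("top",*e[0],z)); 
    try: print("   bar",bar(im,x+ (3 if y<200 else 0),y-(2 if y<200 else 0),13,z+.046))
    except Exception as E: print(E)
E
```

```text
[147 143 140] [179 169 151] [143 139 137] [114 112  91]
258.0 249.5 16.0 [257.89 249.51] [31.  31.8] 22
    [ 0.4381182  -0.01298702  0.045     ]
   bar ((438.75286865234375, -12.527175903320312), (42.93053436279297, 22.94579315185547), 137.12074279785156, np.int32(143))
199.7 249.7 16.3 [199.89 249.8 ] [32.  32.4] 21
    [0.44133194 0.13872533 0.045     ]
   bar ((442.4487609863281, 135.9808807373047), (45.01264953613281, 20.117673873901367), 179.30994415283203, np.int32(132))
356.4 135.3 17.8 [355.99 135.32] [33.7 34.8] 17
    [ 0.72993758 -0.27795148  0.076     ]
   bar ((743.169921875, -291.8393249511719), (27.09113121032715, 18.615196228027344), 61.533992767333984, np.int32(65))
```

Run:
```python
from meas import *
im=cv2.imread("pics/top0.png")[:,:,::-1]
h=im.astype(int)
# worn disc: cream
m=((h[...,0]-h[...,2]>18)&(h[...,0]>140)).astype(np.uint8); m[:150]=0;m[190:]=0;m[:,:280]=0;m[:,325:]=0
cs,_=cv2.findContours(m,0,1);c=cv2.convexHull(max(cs,key=cv2.contourArea));e=cv2.fitEllipse(c)
print("worn disc",e,ray("top",*e[0],.076))
for r in(10,11,12): print("bar",bar(im,303,166,r,.122,14))
# spindles: dark pilot centroid
g=cv2.GaussianBlur(im.mean(2),(0,0),.5)
for u,v in((209.,174.),(254.,172.)):
    sub=np.zeros(g.shape,bool);yy,xx=np.mgrid[:384,:512];sub=(np.hypot(xx-u,yy-v)<15)
    d=sub&(g<100); cx,cy=xx[d].mean(),yy[d].mean()
    fl=sub&(g<145)
    cs,_=cv2.findContours(((g<148)&sub).astype(np.uint8),0,1);c=max(cs,key=cv2.contourArea);ee=cv2.fitEllipse(cv2.convexHull(c))
    print("spindle dark",cx,cy,d.sum(),"at .044",ray("top",cx,cy,.044),"flange",ee,ray("top",*ee[0],.034))
# deck profile
print(np.round(g[174,190:232]).astype(int)); print(np.round(g[172,236:275]).astype(int))
```

```text
worn disc ((300.4039306640625, 168.0957794189453), (22.780635833740234, 23.480491638183594), 110.84672546386719) [ 0.64643511 -0.12857942  0.076     ]
bar ((647.9343872070312, -128.95370483398438), (47.05146026611328, 23.13252067565918), 146.7017478942871, np.int32(130))
bar ((646.4846801757812, -136.19964599609375), (48.10199737548828, 34.39673614501953), 162.24095916748047, np.int32(148))
bar ((648.4364013671875, -138.76177978515625), (50.90611267089844, 43.38329315185547), 170.4992446899414, np.int32(176))
spindle dark 209.08620689655172 174.0344827586207 116 at .044 [0.6406604  0.11178815 0.044     ] flange ((209.4734649658203, 174.487060546875), (23.714862823486328, 24.231956481933594), 19.95600700378418) [0.64072985 0.11162877 0.034     ]
spindle dark 253.92660550458714 171.86238532110093 109 at .044 [ 0.64368725 -0.00772507  0.044     ] flange ((253.9271697998047, 172.37826538085938), (22.851316452026367, 23.3807373046875), 166.09788513183594) [ 0.64363162 -0.00781725  0.034     ]
[157 157 156 156 156 155 157 154 148 138 122 104  93  87  76  66  66  72
  76  78  76  71  64  67  77  93 104 111 119 132 141 147 155 156 157 157
 157 156 157 158 158 158]
[160 159 160 161 159 158 153 145 139 134 127 120 112  95  74  67  73  77
  78  77  74  68  73  90 111 126 134 139 142 144 151 159 161 160 161 160
 161 163 161]
```

Run:
```python
from meas import *
from scipy.ndimage import map_coordinates
im=cv2.imread("pics/top0.png")[:,:,::-1].mean(2)
p=P["top"];print("cam",-p["R"].T@p["t"])
th=np.arange(0,360,1.)
for c in((.6407,.1117),(.6437,-.0078)):
  for r in(.018,.020,.022):
    pr=np.array([proj("top",(c[0]+r*np.cos(a),c[1]+r*np.sin(a),.044)) for a in np.radians(th)])
    v=-map_coordinates(im,[pr[:,1],pr[:,0]],order=1)
    F=(v*np.exp(-6j*np.radians(th))).sum(); print(c,r,"tooth angle mod60:",(-np.degrees(np.angle(F))/6*-1)%60 if 0 else (np.degrees(-np.angle(F))/6)%60, abs(F)/360)
# tray
r=cv2.imread("pics/top0.png")[:,:,::-1].astype(int)
m=((r.max(2)<105)&(abs(r[...,0]-r[...,2])<14)).astype(np.uint8);m[:205]=0;m[290:]=0;m[:,:80]=0;m[:,170:]=0
cs,_=cv2.findContours(m,0,1);c=max(cs,key=cv2.contourArea);q=cv2.minAreaRect(c);b=cv2.boxPoints(q)
print("tray px",q); w=np.array([ray("top",*x,.03) for x in b]);print(np.round(w,4),w.mean(0),np.linalg.norm(w[0]-w[1]),np.linalg.norm(w[1]-w[2]))
# nozzle
for nm,(u,v) in(("noz",(383,177)),):
    mm=(r.min(2)>125).astype(np.uint8);n,l,s,ct=cv2.connectedComponentsWithStats(mm);k=l[v,u];print(s[k],ct[k],ray("top",*ct[k],.15))
```

```text
cam [0.48074658 0.00750678 1.25690055]
(0.6407, 0.1117) 0.018 tooth angle mod60: 23.07188224715419 10.146120486048593
(0.6407, 0.1117) 0.02 tooth angle mod60: 23.235136069672805 10.007533116001252
(0.6407, 0.1117) 0.022 tooth angle mod60: 23.47933865385042 8.541449420433155
(0.6437, -0.0078) 0.018 tooth angle mod60: 13.438863419754034 10.838459712216498
(0.6437, -0.0078) 0.02 tooth angle mod60: 13.568844538875625 10.447994989129688
(0.6437, -0.0078) 0.022 tooth angle mod60: 13.674091489601054 8.60214609627452
tray px ((123.04230499267578, 248.0115509033203), (58.675174713134766, 58.938289642333984), 15.255120277404785)
[[0.3993 0.437  0.03  ]
 [0.5477 0.3977 0.03  ]
 [0.503  0.2477 0.03  ]
 [0.3553 0.2889 0.03  ]] [0.45133357 0.34282726 0.03      ] 0.15351341497570414 0.15646953168454011
[378 172  11  12  96] [383.46875    177.14583333] [ 0.60899911 -0.32250775  0.15      ]
```

Run:
```python
from h import *
s=cv2.imread("pics/side0.png")[:,:,::-1]
crop("side",250,280,380,350,"s1.png",6,s)
crop("side",320,210,400,310,"s2.png",6,s)
crop("side",150,150,350,270,"s3.png",4,s)
```

```text
(no output)
```

View pics/s1.png

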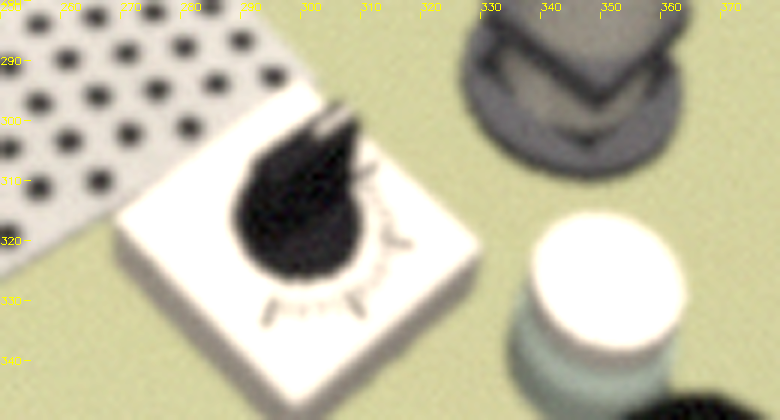

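View pics/s2.png

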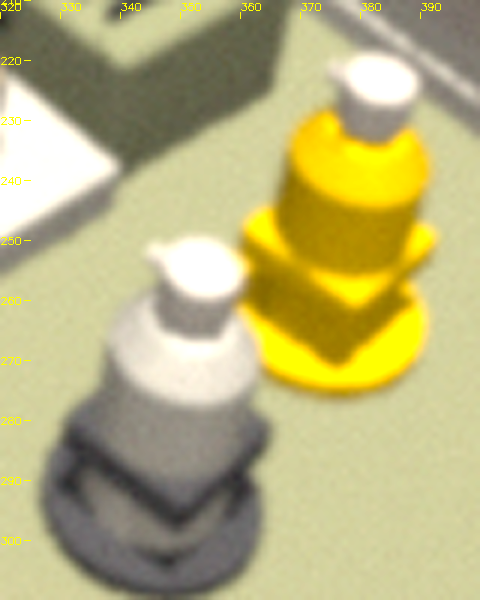

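View pics/s3.png

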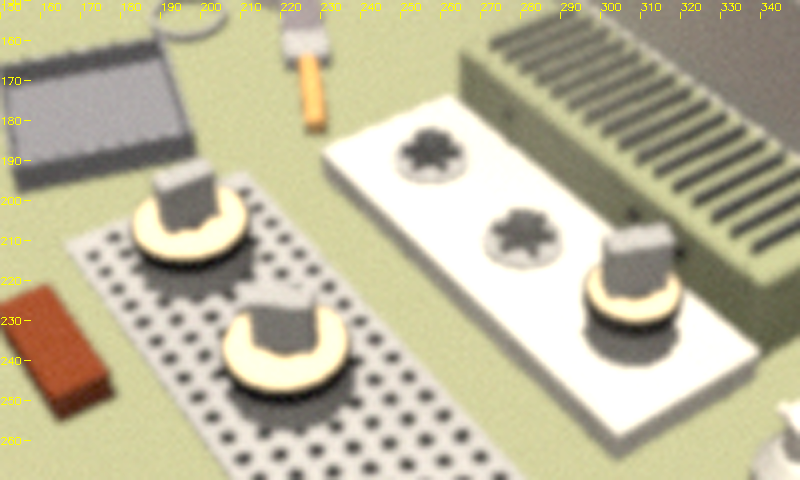

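```bash
cat > plan.py <<'E'
from h import *
def plan(x,y,z,yaw=None,quiet=0):
    """delta from measured pose to a tool-down pose; yaw = world angle (deg) of the jaw axis (tool y), mod 180"""
    s=ctrl.read_state();p=s["eef_pos"];R=Ro.from_rotvec(s["tool_rot"]).as_matrix()
    jy=np.degrees(np.arctan2(R[1,1],R[0,1]))
    best=[]
    for k in(-360,-180,0,180,360) if yaw is not None else (0,):
        d=0 if yaw is None else yaw-jy+k
        if abs(d)>200: continue
        # tool z down: turn about tool z by -d
        best.append((d,k))
    yp="" 
    tilt=np.degrees(np.arccos(-R[2,2]))
    D=R.T@(np.array([x,y,z])-p)/.025
    # tilt correction rotvec in tool frame
    zt=R.T@np.array([0,0,-1.]);tc=np.degrees(np.cross([0,0,1.],zt))/5
    print(f"t={s['t']:.1f} tcp={np.round(p,4)} jawyaw={jy:.1f} tilt={tilt:.2f} q1={s['joint_pos'][0]:.2f} q6={s['joint_pos'][5]:.2f} F={np.round(s['contact_force'],1)} w={s['gripper_width']*93:.1f}mm")
    print("shift units tool xyz:",np.round(D,2)," tiltfix ax,ay:",np.round(tc[:2],2))
    for d,_ in best:
        if yaw is not None: print(f"  turn az total units {-d/5:.2f}  (world {d:.1f} deg) -> need q6 approx {s['joint_pos'][5]-np.radians(d):.2f} (+dq1)")
E
python3 - <<'E'
from plan import *
a=ray("top",309-.4,159.4-.4,.122);b=ray("top",301.4-.4,176.6-.4,.122);d=a-b;print(np.degrees(np.arctan2(d[1],d[0])),np.linalg.norm(d))
plan(.6466,-.1278,.20,-23+90)
# side view verification of spindles: project
for X in((.6407,.1117,.034),(.6437,-.0078,.034),(.6466,-.1275,.122),(.439,-.0127,.091),(.609,-.3225,.15)): print(X,proj("side",X))
E
```

```text
-25.628716139671823 0.04768842893624998
t=0.1 tcp=[0.1752 0.5732 0.1812] jawyaw=73.0 tilt=0.10 q1=1.19 q6=-0.09 F=[ 0.  -0.4  0.4] w=93.3mm
shift units tool xyz: [-26.23 -21.3   -0.72]  tiltfix ax,ay: [-0.02 -0.  ]
  turn az total units 37.20  (world -186.0 deg) -> need q6 approx 3.16 (+dq1)
  turn az total units 1.20  (world -6.0 deg) -> need q6 approx 0.02 (+dq1)
  turn az total units -34.80  (world 174.0 deg) -> need q6 approx -3.12 (+dq1)
(0.6407, 0.1117, 0.034) [257.10953379 188.47115398]
(0.6437, -0.0078, 0.034) [280.20509857 208.74839635]
(0.6466, -0.1275, 0.122) [309.00397044 208.42120068]
(0.439, -0.0127, 0.091) [219.97117839 222.81351709]
(0.609, -0.3225, 0.15) [353.41791253 253.60241412]
```

```bash
python3 -m handwheel '[[-0.88,-0.71,-0.2,0,0,0,0],[-0.88,-0.71,-0.2,0,0,0,0],[-0.88,-0.71,-0.2,0,0,0,0],[-0.88,-0.71,-0.2,0,0,0,0],[-0.88,-0.71,-0.2,0,0,0,0],[-0.88,-0.71,-0.2,0,0,0,0],[-0.88,-0.71,0,0,0,0,0],[-0.88,-0.71,0,0,0,0,0],[-0.88,-0.71,0,0,0,0,0],[-0.88,-0.71,0,0,0,0,0]]' 45
python3 -m handwheel '[[-0.88,-0.71,0,0,0,0,0],[-0.88,-0.71,0,0,0,0,0],[-0.88,-0.71,0,0,0,0,0],[-0.88,-0.71,0,0,0,0,0],[-0.88,-0.71,0,0,0,0,0],[-0.88,-0.71,0,0,0,0,0],[-0.88,-0.71,0,0,0,0,0],[-0.88,-0.71,0,0,0,0,0],[-0.88,-0.71,0,0,0,0,0],[-0.88,-0.71,0,0,0,0,0]]'
python3 -m handwheel '[[-0.88,-0.71,0,0,0,0,0],[-0.88,-0.71,0,0,0,0,0],[-0.88,-0.71,0,0,0,0,0],[-0.88,-0.71,0,0,0,0,0],[-0.88,-0.71,0,0,0,0,0],[-0.88,-0.71,0,0,0,0,0],[-0.5,-0.5,0,0,0,0,0],[0,0,0,0,0,1,0],[0,0,0,0,0,0.6,0],[0,0,0,0,0,0,0]]'
python3 -c "
from plan import *
plan(.6466,-.1278,.20,65)"
```

```text
t: 1.35
eef_pos: [0.3342, 0.3387, 0.2117]
tool_rot: [-0.464, -3.107, 0.001]
contact_force: [0.2, -0.2, -0.3]
gripper_width: 1.0
t: 2.6
eef_pos: [0.4925, 0.1048, 0.2117]
tool_rot: [-0.464, -3.106, 0.0]
contact_force: [1.3, 0.6, -0.0]
gripper_width: 1.002
t: 3.85
eef_pos: [0.5955, -0.0503, 0.2119]
tool_rot: [-0.679, -3.067, -0.0]
contact_force: [-0.6, -0.1, -0.9]
gripper_width: 0.997
t=3.9 tcp=[ 0.5955 -0.0503  0.2119] jawyaw=65.0 tilt=0.03 q1=-0.17 q6=-1.30 F=[-0.6 -0.1 -0.9] w=92.7mm
shift units tool xyz: [-3.16 -1.95  0.47]  tiltfix ax,ay: [-0.   -0.01]
  turn az total units 36.00  (world -180.0 deg) -> need q6 approx 1.84 (+dq1)
  turn az total units 0.00  (world -0.0 deg) -> need q6 approx -1.30 (+dq1)
  turn az total units -36.00  (world 180.0 deg) -> need q6 approx -4.45 (+dq1)
```

```bash
python3 -m handwheel '[[-0.79,-0.49,0,0,0,0,0],[-0.79,-0.49,0,0,0,0,0],[-0.79,-0.49,0,0,0,0,0],[-0.79,-0.48,0,0,0,0,0],[0,0,0.8,0,0,0,0],[0,0,0.8,0,0,0,0],[0,0,0.8,0,0,0,0],[0,0,0,0,0,0,0]]'
python3 -c "
from plan import *
plan(.6466,-.1278,.084,65)
crop('side',250,150,380,260,'w0.png',6)"
```

```text
t: 4.85
eef_pos: [0.6446, -0.1268, 0.1486]
tool_rot: [-0.678, -3.062, -0.001]
contact_force: [-0.0, 0.4, -0.4]
gripper_width: 0.999
t=4.8 tcp=[ 0.6446 -0.1268  0.1486] jawyaw=65.0 tilt=0.31 q1=-0.27 q6=-1.41 F=[-0.   0.4 -0.4] w=92.9mm
shift units tool xyz: [-0.1   0.    2.58]  tiltfix ax,ay: [-0.01 -0.06]
  turn az total units 36.01  (world -180.0 deg) -> need q6 approx 1.73 (+dq1)
  turn az total units 0.01  (world -0.0 deg) -> need q6 approx -1.41 (+dq1)
  turn az total units -35.99  (world 180.0 deg) -> need q6 approx -4.55 (+dq1)
```

View pics/w0.png

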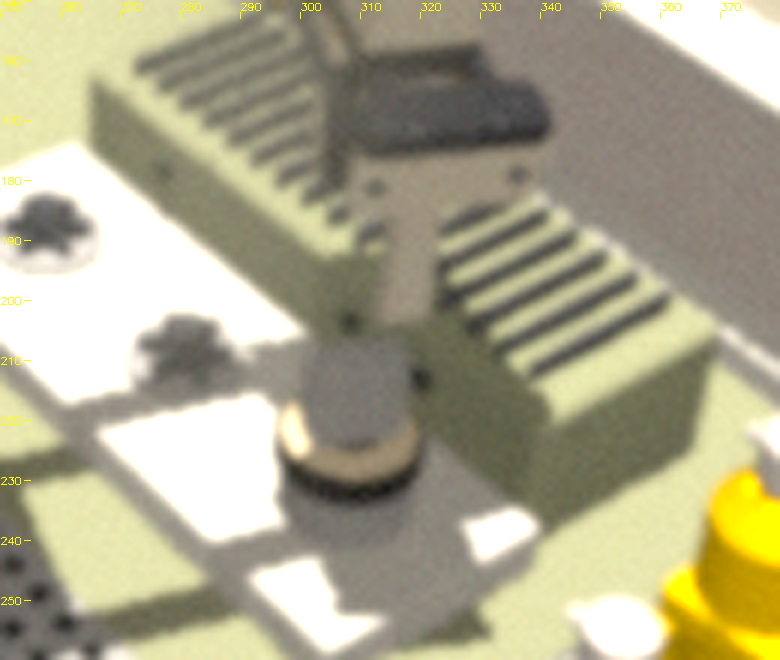

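```bash
python3 -c "
from h import *
print(tri((318,143),(341,219)))"
python3 -m handwheel '[[-0.05,0,0.7,0,0,0,0],[-0.05,0,0.7,0,0,0,0],[0,0,0.7,0,0,0,0],[0,0,0.48,0,0,0,0],[0,0,0,0,0,0,0]]'
python3 -m handwheel '[[0,0,0,0,0,0,255],[0,0,0,0,0,0,255],[0,0,0,0,0,0,255],[0,0,0,0,0,0,255],[0,0,0,0,0,0,255],[0,0,0,0,0,0,255]]' 45
python3 -c "
from plan import *
plan(.6466,-.1278,.084,65)"
```

```text
[ 0.71272749 -0.17773229  0.08631689]
t: 5.52
eef_pos: [0.6479, -0.1288, 0.0857]
tool_rot: [-0.68, -3.064, -0.0]
contact_force: [-0.1, -0.9, 0.0]
gripper_width: 1.003
t: 6.28
eef_pos: [0.649, -0.1291, 0.0876]
tool_rot: [-0.68, -3.067, -0.0]
contact_force: [-1.1, 0.0, 0.2]
gripper_width: 0.405
t=6.3 tcp=[ 0.649  -0.1291  0.0876] jawyaw=65.0 tilt=0.00 q1=-0.27 q6=-1.41 F=[-1.1  0.   0.2] w=37.6mm
shift units tool xyz: [0.11 0.   0.15]  tiltfix ax,ay: [ 0. -0.]
  turn az total units 36.00  (world -180.0 deg) -> need q6 approx 1.73 (+dq1)
  turn az total units -0.00  (world 0.0 deg) -> need q6 approx -1.41 (+dq1)
  turn az total units -36.00  (world 180.0 deg) -> need q6 approx -4.55 (+dq1)
```

```bash
python3 -m handwheel '[[0,0,0,0,0,0,255],[0,0,0,0,0,0,255],[0,0,0,0,0,0,255],[0,0,0,0,0,0,255],[0,0,0,0,0,0,255]]' 45
python3 -c "
from plan import *
plan(.6466,-.1278,.084,65)"
```

```text
t: 6.9
eef_pos: [0.649, -0.1291, 0.0877]
tool_rot: [0.68, 3.067, -0.0]
contact_force: [-0.2, 0.2, 0.2]
gripper_width: 0.002
t=6.9 tcp=[ 0.649  -0.1291  0.0877] jawyaw=65.0 tilt=0.00 q1=-0.27 q6=-1.41 F=[-0.2  0.2  0.2] w=0.2mm
shift units tool xyz: [0.11 0.   0.15]  tiltfix ax,ay: [-0.  0.]
  turn az total units 36.00  (world -180.0 deg) -> need q6 approx 1.73 (+dq1)
  turn az total units -0.00  (world 0.0 deg) -> need q6 approx -1.41 (+dq1)
  turn az total units -36.00  (world 180.0 deg) -> need q6 approx -4.55 (+dq1)
```

```bash
python3 -c "
from h import *
crop('side',250,150,380,260,'w1.png',6)
crop('top',250,110,350,210,'w1t.png',6)"
```

```text
(no output)
```

View pics/w1.png

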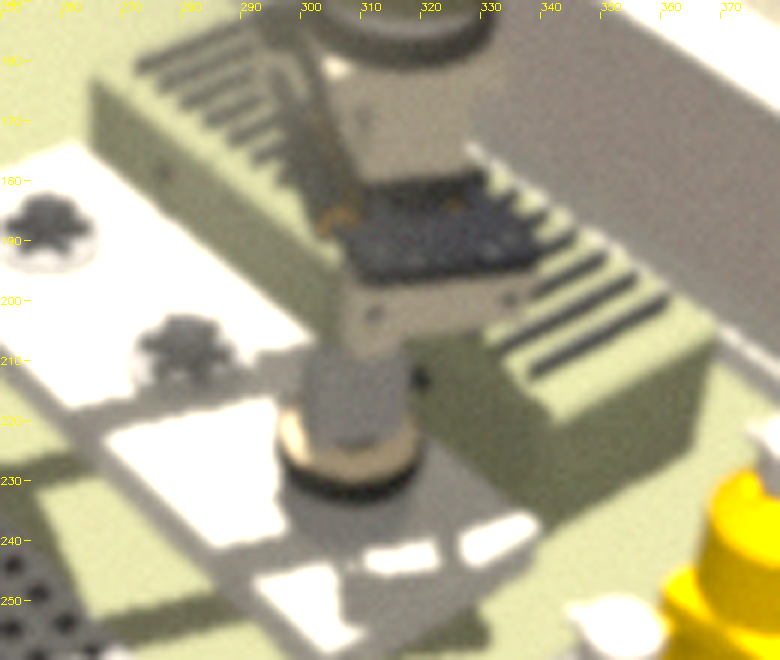

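View pics/w1t.png

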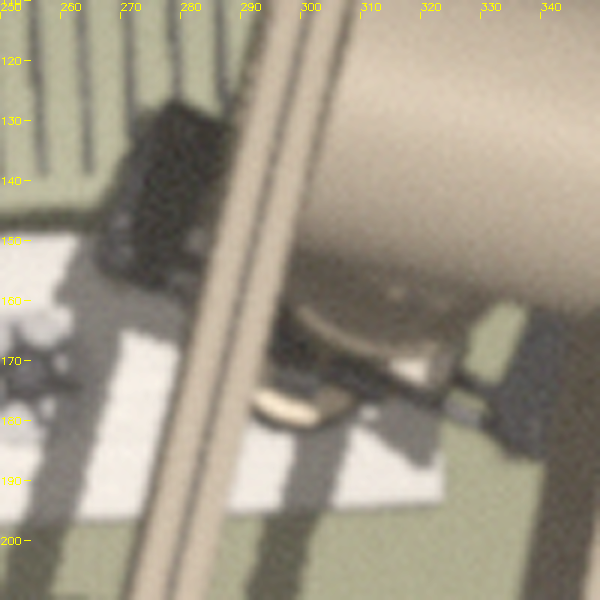

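```bash
python3 -c "
from h import *
for X in((.6446+.0195,-.1268+.042,.1486),(.6446-.0195,-.1268-.042,.1486),(.649,-.1291,.0877),(.649,-.1291,.12)): print(proj('side',X),proj('top',X))
s=ctrl.read_state();print(s['joint_pos'],s['eef_pos'],s['gripper_width'])
crop('side',230,100,400,260,'w2.png',4)"
```

```text
[304.54264731 189.86904956] [285.57539403 157.16509412]
[313.79562548 212.79323445] [320.40261668 172.15474064]
[309.11970072 217.89883932] [301.0695869  166.46375423]
[310.03838431 208.97593283] [302.50480903 164.59501867]
[-2.73762015e-01  3.52171150e-01  1.40476149e+00  3.47112459e-07
  1.38464785e+00 -1.40814914e+00] [ 0.6490352  -0.12907667  0.08763985] 0.01055356565157074
```

View pics/w2.png

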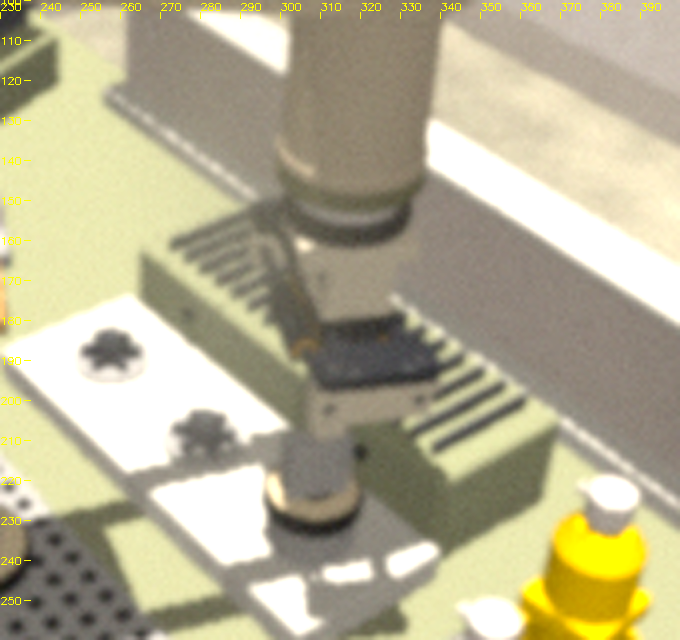

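```bash
python3 -c "
from h import *
for z in(.16,.19,.22): print(ray('top',306.5,157,z),ray('side',323,187,z))
for z in(.09,.122): print(proj('top',(.6466,-.1278,z)),proj('side',(.6466,-.1278,z)))
print(tri((306.5,157),(323,187)))
crop('top',230,60,400,230,'w3t.png',4)"
```

```text
[ 0.66145239 -0.13466152  0.16      ] [ 0.70269335 -0.11368426  0.16      ]
[ 0.65651013 -0.13077325  0.19      ] [ 0.67520709 -0.14043777  0.19      ]
[ 0.65156786 -0.12688498  0.22      ] [ 0.64772082 -0.16719127  0.22      ]
[300.69816157 167.26891972] [308.18429232 217.34697854]
[302.11254691 165.4362302 ] [309.07717941 208.4836181 ]
[ 0.6634872  -0.13585817  0.19009713]
```

View pics/w3t.png

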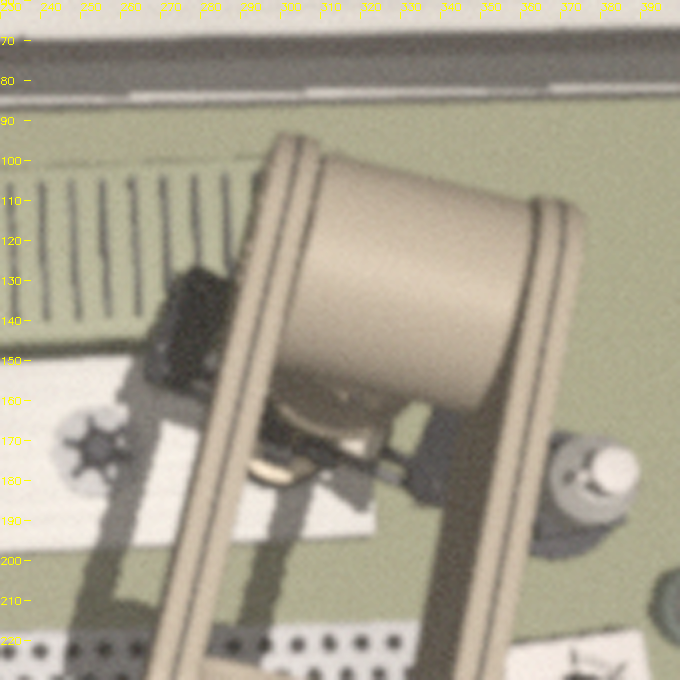

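```bash
python3 -m handwheel '[[0,0,-1,0,0,0,255],[0,0,-1,0,0,0,255],[0,0,-1,0,0,0,255],[0,0,-1,0,0,0,255],[0,0,0,0,0,0,255]]' 45
python3 -c "
from h import *
s=ctrl.read_state();X=s['eef_pos'];print(X,proj('side',X),proj('top',X))
crop('side',250,100,380,240,'w4.png',5)
crop('top',230,80,400,230,'w4t.png',4)"
```

```text
t: 7.72
eef_pos: [0.6507, -0.1295, 0.1905]
tool_rot: [0.679, 3.062, -0.0]
contact_force: [0.4, -0.4, 0.2]
gripper_width: 0.006
[ 0.65067631 -0.12951371  0.19054872] [312.79426346 188.03982673] [306.08577872 159.41946701]
```

View pics/w4.png

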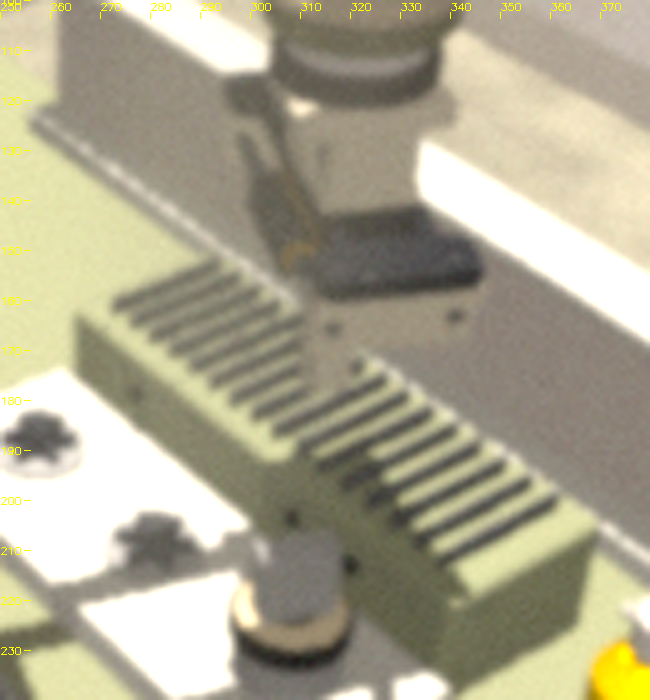

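View pics/w4t.png

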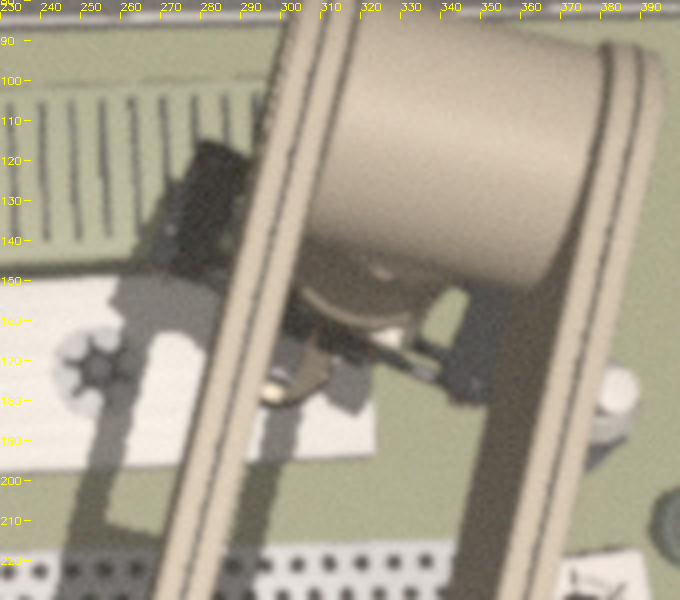

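```bash
python3 -c "
from h import *
for z in (.16,.182,.21,.266): print(proj('side',(.1752,.5732,z)))
s=cv2.imread('pics/side0.png')[:,:,::-1]
crop('side',0,40,90,160,'s5.png',6,s)"
```

```text
[ 59.01243711 135.92848819]
[ 56.72846963 130.01368364]
[ 53.74661206 122.29154885]
[ 47.51674078 106.15801307]
```

View pics/s5.png

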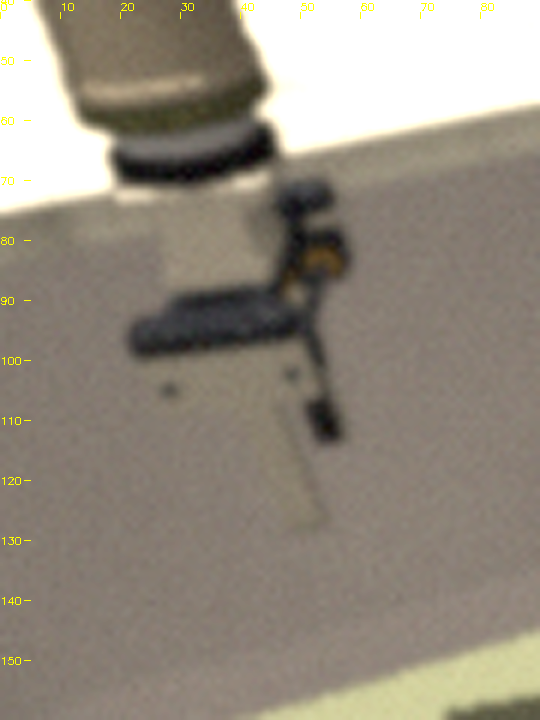

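```bash
python3 -m handwheel '[[0,0,0,0,0,0,0],[0,0,0,0,0,0,0],[0,0,0,0,0,0,0],[0,0,0,0,0,0,0],[0,0,0,0,0,0,0],[0,0,0,0,0,0,0],[0,0,0,0,0,0,0],[0,0,0,0,0,0,0]]'
python3 -c "
from h import *
s=ctrl.read_state();print(s['eef_pos'],s['gripper_width'])
crop('side',250,100,380,240,'w5.png',5)"
```

```text
t: 8.82
eef_pos: [0.649, -0.1291, 0.1877]
tool_rot: [0.68, 3.067, -0.0]
contact_force: [0.6, -0.3, -0.4]
gripper_width: 0.814
[ 0.64903366 -0.12907145  0.18766254] 0.8143836018361841
```

View pics/w5.png

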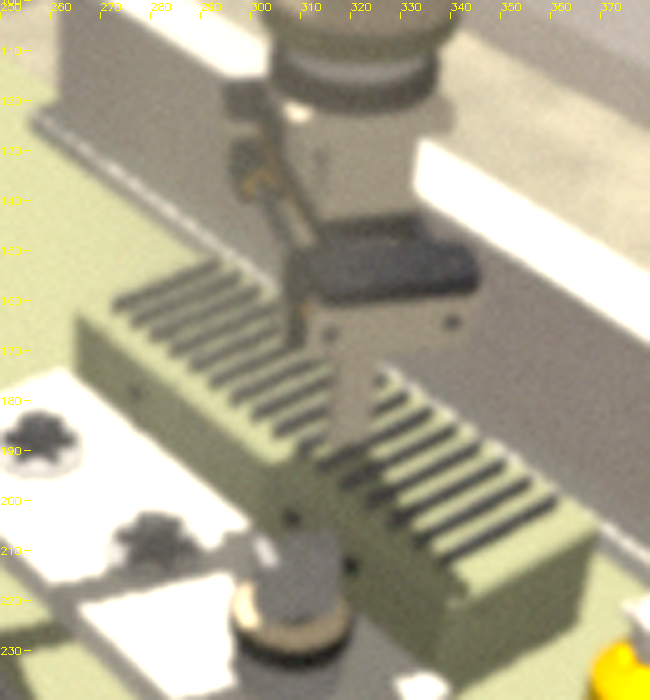

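```bash
python3 -m handwheel '[[0.08,0,1,0,0,0,0],[0,0,1,0,0,0,0],[0,0,1,0,0,0,0],[0,0,1,0,0,0,0],[0,0,0.4,0,0,0,0],[0,0,0.4,0,0,0,0],[0,0,0.2,0,0,0,0],[0,0,0,0,0,0,0]]'
python3 -c "
from plan import *
plan(.6466,-.1278,.055,65)
crop('side',250,150,380,260,'w6.png',6)"
```

```text
t: 9.88
eef_pos: [0.6473, -0.1283, 0.0629]
tool_rot: [0.68, 3.067, -0.0]
contact_force: [0.1, 0.6, 0.4]
gripper_width: 1.0
t=9.9 tcp=[ 0.6473 -0.1283  0.0629] jawyaw=65.0 tilt=0.01 q1=-0.27 q6=-1.41 F=[0.1 0.6 0.4] w=93.0mm
shift units tool xyz: [0.03 0.   0.31]  tiltfix ax,ay: [0. 0.]
  turn az total units 36.00  (world -180.0 deg) -> need q6 approx 1.73 (+dq1)
  turn az total units -0.00  (world 0.0 deg) -> need q6 approx -1.41 (+dq1)
  turn az total units -36.00  (world 180.0 deg) -> need q6 approx -4.55 (+dq1)
```

View pics/w6.png

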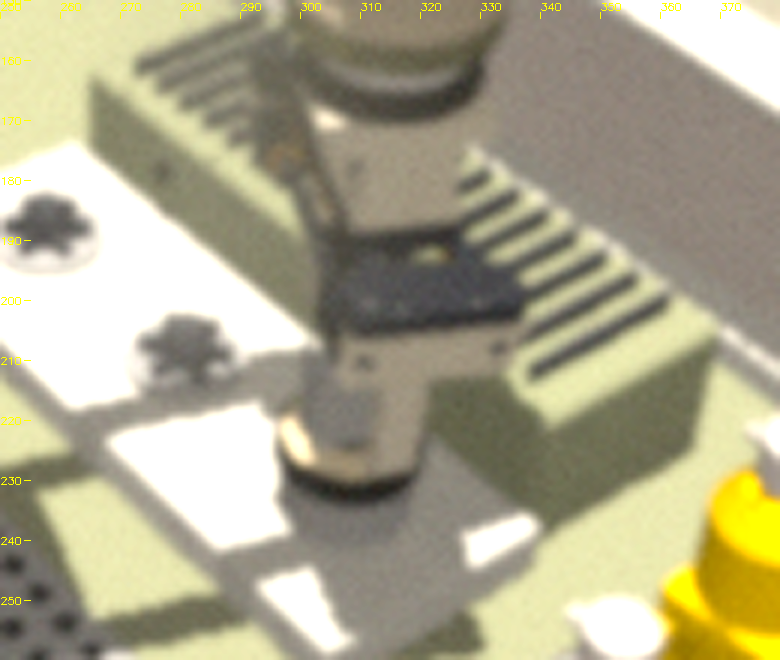

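```bash
python3 -m handwheel '[[0,0,0,0,0,0,255],[0,0,0,0,0,0,255],[0,0,0,0,0,0,255],[0,0,0,0,0,0,255],[0,0,0,0,0,0,255],[0,0,0,0,0,0,255],[0,0,0,0,0,0,255],[0,0,0,0,0,0,255],[0,0,0,0,0,0,255],[0,0,0,0,0,0,255]]' 15
python3 -c "
from plan import *
plan(.6466,-.1278,.055,65)
crop('side',250,150,380,260,'w7.png',6)"
```

```text
t: 11.18
eef_pos: [0.6472, -0.1283, 0.0626]
tool_rot: [0.68, 3.067, -0.0]
contact_force: [-0.2, 0.9, -0.8]
gripper_width: 0.217
t=11.2 tcp=[ 0.6472 -0.1283  0.0626] jawyaw=65.0 tilt=0.00 q1=-0.27 q6=-1.41 F=[-0.2  0.9 -0.8] w=20.1mm
shift units tool xyz: [0.03 0.01 0.31]  tiltfix ax,ay: [-0.  0.]
  turn az total units 36.00  (world -180.0 deg) -> need q6 approx 1.73 (+dq1)
  turn az total units -0.00  (world 0.0 deg) -> need q6 approx -1.41 (+dq1)
  turn az total units -36.00  (world 180.0 deg) -> need q6 approx -4.55 (+dq1)
```

View pics/w7.png

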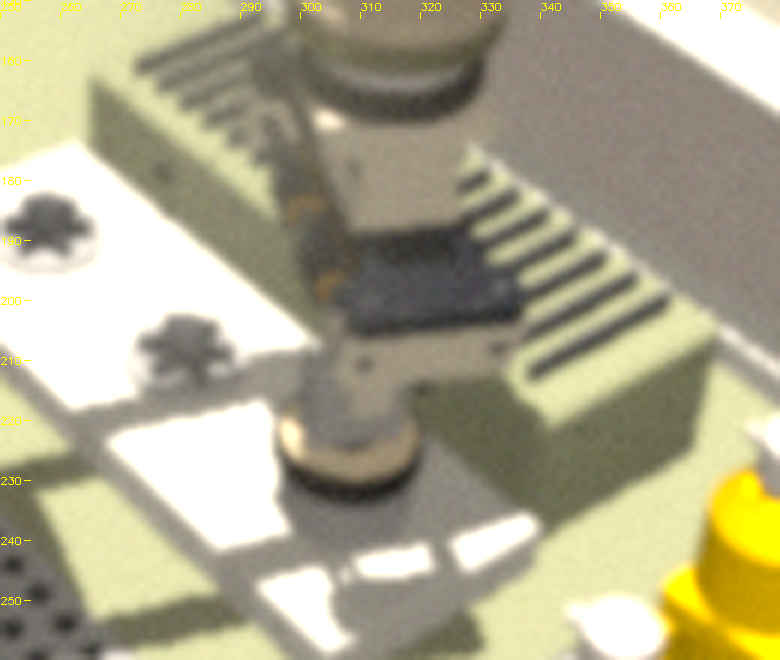

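```bash
python3 -m handwheel '[[0,0,0,0,0,0,255],[0,0,0,0,0,0,255],[0,0,-0.4,0,0,0,255],[0,0,-0.4,0,0,0,255],[0,0,-0.4,0,0,0,255],[0,0,-0.4,0,0,0,255],[0,0,-0.4,0,0,0,255],[0,0,0,0,0,0,255]]' 50
python3 -c "
from plan import *
plan(.56,.16,.108,65)
crop('side',250,150,380,260,'w8.png',6)"
```

```text
t: 12.22
eef_pos: [0.6481, -0.1285, 0.1142]
tool_rot: [0.68, 3.065, -0.0]
contact_force: [0.8, -0.2, -3.5]
gripper_width: 0.209
t=12.2 tcp=[ 0.6481 -0.1285  0.1142] jawyaw=65.0 tilt=0.13 q1=-0.27 q6=-1.41 F=[ 0.8 -0.2 -3.5] w=19.5mm
shift units tool xyz: [8.07 8.97 0.23]  tiltfix ax,ay: [0.   0.03]
  turn az total units 36.00  (world -180.0 deg) -> need q6 approx 1.73 (+dq1)
  turn az total units -0.00  (world 0.0 deg) -> need q6 approx -1.41 (+dq1)
  turn az total units -36.00  (world 180.0 deg) -> need q6 approx -4.55 (+dq1)
```

View pics/w8.png

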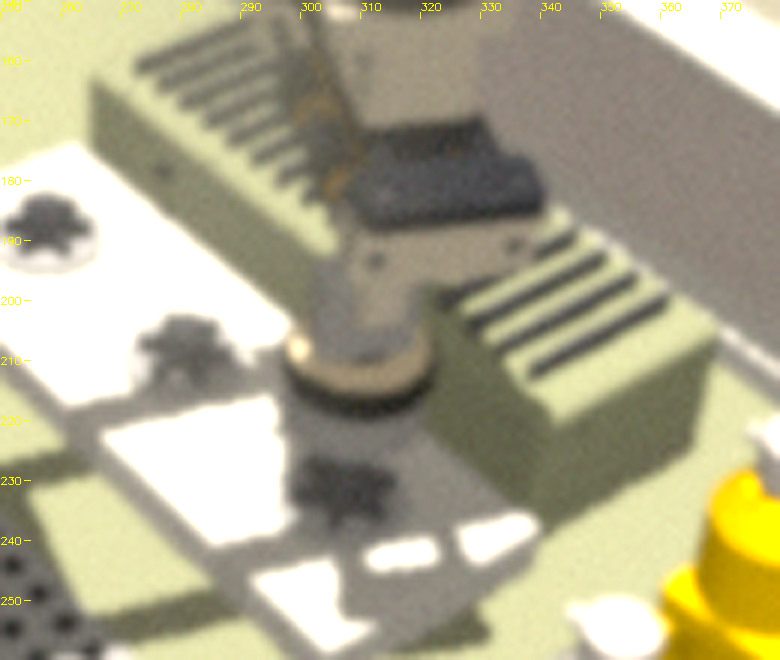

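```bash
python3 -m handwheel '[[0.81,0.9,0,0,0,0,255],[0.81,0.9,0,0,0,0,255],[0.81,0.9,0,0,0,0,255],[0.81,0.9,0,0,0,0,255],[0.81,0.9,0,0,0,0,255],[0.81,0.9,0,0,0,0,255],[0.81,0.9,0,0,0,0,255],[0.81,0.9,0,0,0,0,255],[0.81,0.9,0,0,0,0,255],[0.81,0.9,0,0,0,0,255]]' 50
python3 -m handwheel '[[0.88,0.6,0,0,0,0,255],[0.88,0.6,0,0,0,0,255],[0.88,0.6,0,0,0,0,255],[0.88,0.6,0,0,0,0,255],[0.88,0.6,0,0,0,0,255],[0.88,0.6,0,0,0,0,255],[0.88,0.6,0,0,0,0,255],[0.88,0.6,0,0,0,0,255],[0,0,0,0,0,0,255]]'
python3 -c "
from plan import *
plan(.4513,.3428,.04,65)
im=ctrl.camera('side');crop('side',110,80,260,200,'w9.png',5,im)"
```

```text
t: 13.52
eef_pos: [0.558, 0.1621, 0.112]
tool_rot: [-0.68, -3.066, 0.001]
contact_force: [-0.4, 0.2, -1.9]
gripper_width: 0.213
t: 14.65
eef_pos: [0.4487, 0.3456, 0.1121]
tool_rot: [-0.676, -3.067, 0.001]
contact_force: [0.5, 0.2, -1.5]
gripper_width: 0.208
t=14.7 tcp=[0.4487 0.3456 0.1121] jawyaw=65.1 tilt=0.06 q1=0.57 q6=-0.57 F=[ 0.5  0.2 -1.5] w=19.3mm
shift units tool xyz: [-0.14 -0.05  2.88]  tiltfix ax,ay: [-0.01 -0.01]
  turn az total units 36.03  (world -180.1 deg) -> need q6 approx 2.57 (+dq1)
  turn az total units 0.03  (world -0.1 deg) -> need q6 approx -0.57 (+dq1)
  turn az total units -35.97  (world 179.9 deg) -> need q6 approx -3.71 (+dq1)
```

View pics/w9.png

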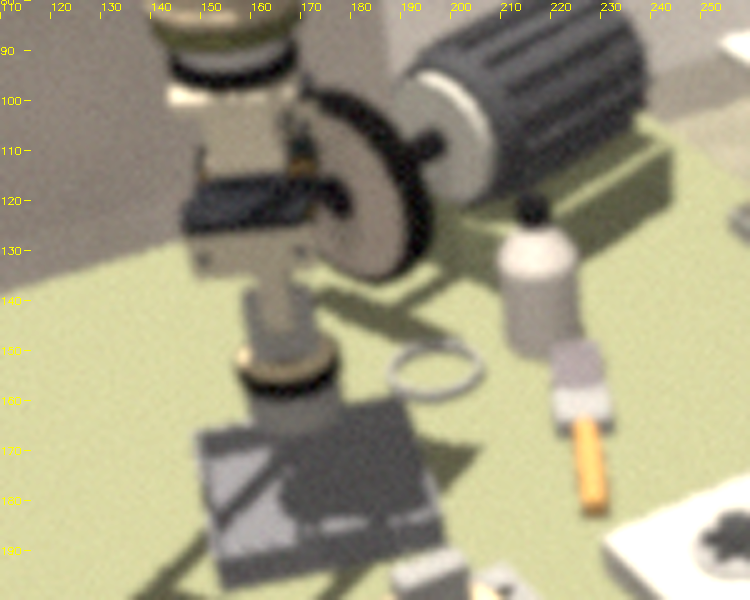

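```bash
python3 -m handwheel '[[-0.1,-0.05,0.5,0,0,0,255],[-0.04,0,0.5,0,0,0,255],[0,0,0.5,0,0,0,255],[0,0,0.5,0,0,0,255],[0,0,0.5,0,0,0,255],[0,0,0.3,0,0,0,255],[0,0,0.12,0,0,0,255],[0,0,0,0,0,0,255]]'
python3 -m handwheel '[[0,0,0.08,0,0,0,255],[0,0,0,0,0,0,255]]'
python3 -m handwheel '[[0,0,0.06,0,0,0,255],[0,0,0,0,0,0,255]]'
```

```text
t: 15.7
eef_pos: [0.4527, 0.3419, 0.0397]
tool_rot: [0.68, 3.067, 0.0]
contact_force: [-0.6, -0.1, -2.2]
gripper_width: 0.214
t: 15.95
eef_pos: [0.4528, 0.3419, 0.0378]
tool_rot: [0.68, 3.067, 0.0]
contact_force: [-1.1, -0.1, -3.4]
gripper_width: 0.213
t: 16.2
eef_pos: [0.4526, 0.3417, 0.036]
tool_rot: [-0.68, -3.067, 0.0]
contact_force: [0.2, 0.2, -3.3]
gripper_width: 0.215
```

```bash
python3 -m handwheel '[[0,0,0.06,0,0,0,255],[0,0,0,0,0,0,255]]'
python3 -m handwheel '[[0,0,0.05,0,0,0,255],[0,0,0,0,0,0,255]]'
python3 -m handwheel '[[0,0,0.05,0,0,0,255],[0,0,0,0,0,0,255]]'
```

```text
t: 16.45
eef_pos: [0.4525, 0.3417, 0.0345]
tool_rot: [-0.68, -3.067, 0.0]
contact_force: [-0.2, 0.7, -2.9]
gripper_width: 0.212
t: 16.7
eef_pos: [0.4528, 0.3419, 0.0336]
tool_rot: [0.68, 3.067, 0.0]
contact_force: [-0.1, 0.2, -1.6]
gripper_width: 0.212
t: 16.95
eef_pos: [0.453, 0.342, 0.0336]
tool_rot: [0.68, 3.067, 0.001]
contact_force: [-3.9, -2.8, 9.3]
gripper_width: 0.211
```

```bash
python3 -m handwheel '[[0,0,-0.03,0,0,0,0],[0,0,0,0,0,0,0],[0,0,0,0,0,0,0],[0,0,0,0,0,0,0],[0,0,0,0,0,0,0],[0,0,-0.6,0,0,0,0],[0,0,-0.9,0,0,0,0],[0,0,-0.9,0,0,0,0],[0,0,-0.9,0,0,0,0],[0,0,-0.9,0,0,0,0]]'
python3 -c "
from plan import *
from meas import *
im=ctrl.camera('top');crop('top',75,140,330,285,'a1t.png',3,im)
cv2.imwrite('pics/a1raw.png',im[:,:,::-1])
for x,y,r,e,c in discs(im):
    z=.045 if y>200 else .076
    print(np.round(e[0],1),np.round(e[1],1),ray('top',*e[0],z))
    try: print('   bar',bar(im,x,y,13,z+.046))
    except Exception as E: print(E)
plan(.44,.138,.13)
"
```

```text
t: 18.2
eef_pos: [0.453, 0.342, 0.14]
tool_rot: [0.68, 3.066, 0.002]
contact_force: [-0.2, 0.8, -0.5]
gripper_width: 1.001
[257.9 249.5] [31.6 31.7] [ 0.43817107 -0.0131086   0.045     ]
   bar ((439.7677001953125, -12.500097274780273), (44.42790985107422, 23.098169326782227), 133.30443572998047, np.int32(145))
[199.8 249.7] [32.1 32.6] [0.44150903 0.13891823 0.045     ]
   bar ((442.485107421875, 135.98263549804688), (44.94002151489258, 20.11329460144043), 179.30994415283203, np.int32(135))
[-121.4 -407.8] [ 173.6 1310.6] [2.43085026 1.07881129 0.045     ]
attempt to get argmax of an empty sequence
[ 84.2 299. ] [  8.5 171.1] [0.32341248 0.43809614 0.045     ]
attempt to get argmax of an empty sequence
[356.4 134.8] [34.3 36.7] [ 0.73131998 -0.27900658  0.076     ]
   bar ((739.6702270507812, -288.4251708984375), (23.04130744934082, 13.702475547790527), 54.16281509399414, np.int32(40))
t=18.2 tcp=[0.4546 0.343  0.1437] jawyaw=65.0 tilt=0.35 q1=0.56 q6=-0.58 F=[0.6 0.2 3. ] w=92.7mm
shift units tool xyz: [-2.94 -7.68  0.52]  tiltfix ax,ay: [0.06 0.04]
```

View pics/a1t.png

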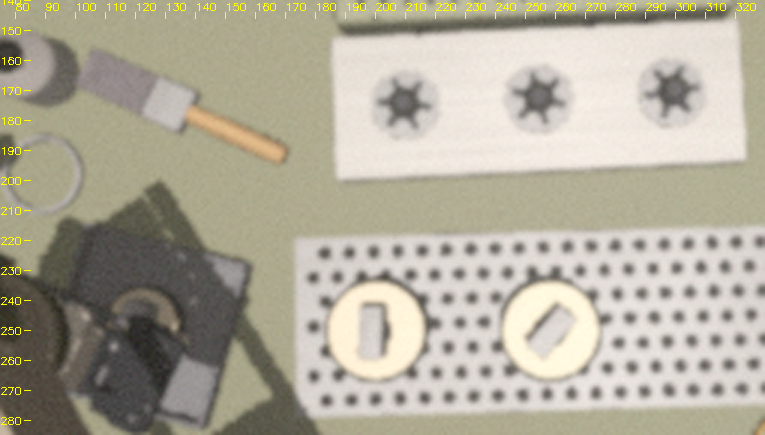

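```bash
python3 -m handwheel '[[-0.37,-0.96,0,0,0,0,0],[-0.37,-0.96,0,0,0,0,0],[-0.37,-0.96,0,0,0,0,0],[-0.37,-0.96,0,0,0,0,0],[-0.37,-0.96,0,0,0,0,0],[-0.37,-0.96,0,0,0,0,0],[-0.37,-0.96,0,0,0,0,0],[-0.37,-0.96,0,0,0,0,0],[0,0,0.5,0,0,-1,0],[0,0,0.5,0,0,-1,0]]'
python3 -m handwheel '[[0,0,0,0,0,-1,0],[0,0,0,0,0,-1,0],[0,0,0,0,0,-1,0],[0,0,0,0,0,0,0]]'
python3 -c "
from plan import *
plan(.4415,.1380,.018,89.5)"
```

```text
t: 19.5
eef_pos: [0.4391, 0.1362, 0.1133]
tool_rot: [0.407, 3.114, 0.001]
contact_force: [-0.0, 0.1, -0.4]
gripper_width: 1.001
t: 20.0
eef_pos: [0.4388, 0.1366, 0.1133]
tool_rot: [0.001, 3.141, 0.0]
contact_force: [0.1, 0.3, 0.1]
gripper_width: 1.004
t=20.0 tcp=[0.4388 0.1366 0.1133] jawyaw=90.0 tilt=0.04 q1=0.19 q6=-1.38 F=[0.1 0.3 0.1] w=93.4mm
shift units tool xyz: [-0.11  0.06  3.81]  tiltfix ax,ay: [0.   0.01]
  turn az total units 36.09  (world -180.5 deg) -> need q6 approx 1.77 (+dq1)
  turn az total units 0.09  (world -0.5 deg) -> need q6 approx -1.37 (+dq1)
  turn az total units -35.91  (world 179.5 deg) -> need q6 approx -4.51 (+dq1)
```

```bash
python3 -m handwheel '[[-0.11,0.06,0.8,0,0,0.1,0],[0,0,0.8,0,0,0,0],[0,0,0.8,0,0,0,0],[0,0,0.6,0,0,0,0],[0,0,0.4,0,0,0,0],[0,0,0.3,0,0,0,0],[0,0,0.1,0,0,0,0],[0,0,0,0,0,0,0]]' 50
python3 -c "
from plan import *
plan(.4415,.1380,.018,89.5)
crop('side',130,120,260,230,'b1.png',6)"
```

```text
t: 21.0
eef_pos: [0.4415, 0.1381, 0.0181]
tool_rot: [0.014, 3.141, 0.0]
contact_force: [-0.4, 0.8, 0.2]
gripper_width: 0.998
t=21.0 tcp=[0.4415 0.1381 0.0181] jawyaw=89.5 tilt=0.02 q1=0.19 q6=-1.37 F=[-0.4  0.8  0.2] w=92.8mm
shift units tool xyz: [ 0. -0.  0.]  tiltfix ax,ay: [0. 0.]
  turn az total units 36.00  (world -180.0 deg) -> need q6 approx 1.77 (+dq1)
  turn az total units -0.00  (world 0.0 deg) -> need q6 approx -1.37 (+dq1)
  turn az total units -36.00  (world 180.0 deg) -> need q6 approx -4.51 (+dq1)
```

View pics/b1.png

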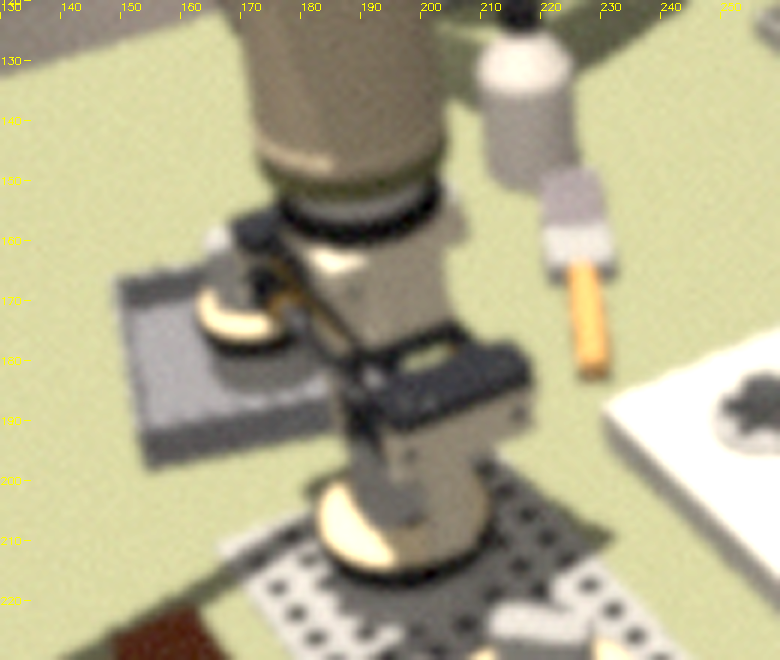

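```bash
python3 -m handwheel '[[0,0,0,0,0,0,255],[0,0,0,0,0,0,255],[0,0,0,0,0,0,255],[0,0,0,0,0,0,255],[0,0,0,0,0,0,255],[0,0,0,0,0,0,255],[0,0,0,0,0,0,255],[0,0,0,0,0,0,255],[0,0,0,0,0,0,255],[0,0,0,0,0,0,255]]' 50
python3 -c "
from plan import *
plan(.4415,.1380,.018,89.5)
crop('side',130,120,260,230,'b2.png',6)"
```

```text
t: 22.3
eef_pos: [0.4413, 0.1381, 0.0179]
tool_rot: [0.014, 3.142, 0.0]
contact_force: [0.7, 0.2, -1.1]
gripper_width: 0.212
t=22.3 tcp=[0.4413 0.1381 0.0179] jawyaw=89.5 tilt=0.01 q1=0.19 q6=-1.37 F=[ 0.7  0.2 -1.1] w=19.8mm
shift units tool xyz: [-0.01 -0.   -0.  ]  tiltfix ax,ay: [0. 0.]
  turn az total units 36.00  (world -180.0 deg) -> need q6 approx 1.77 (+dq1)
  turn az total units -0.00  (world 0.0 deg) -> need q6 approx -1.37 (+dq1)
  turn az total units -36.00  (world 180.0 deg) -> need q6 approx -4.51 (+dq1)
```

View pics/b2.png

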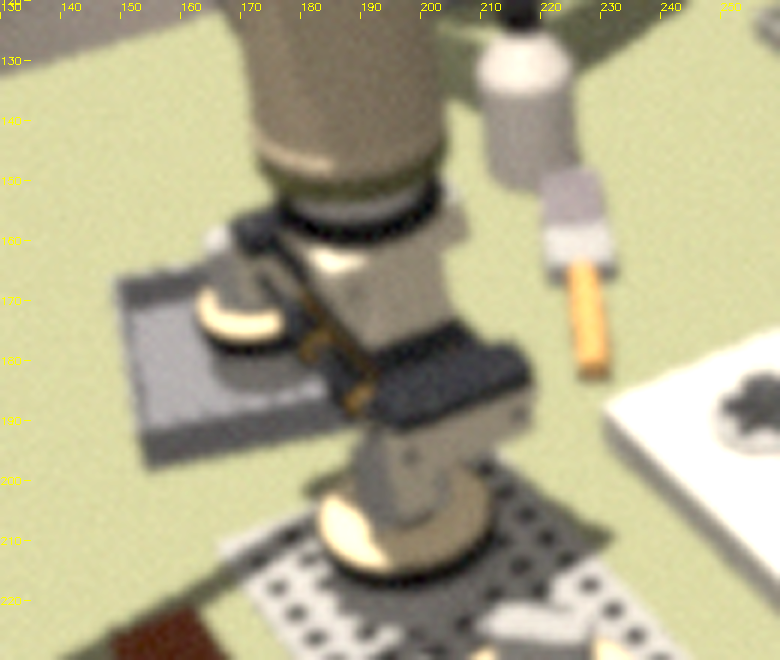

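```bash
python3 -m handwheel '[[0,0,-0.5,0,0,0,255],[0,0,-0.5,0,0,0,255],[0,0,-0.5,0,0,0,255],[0,0,-0.5,0,0,0,255],[0,0,-0.5,0,0,0,255],[0,0,-0.5,0,0,0,255],[0,0,0,0,0,0,255]]' 50
python3 -m handwheel '[[-0.88,-0.12,0,0,0,0,255],[-0.88,-0.12,0,0,0,0,255],[-0.88,-0.12,0,0,0,0,255],[-0.88,-0.12,0,0,0,0,255],[-0.88,-0.12,0,0,0,0,255],[-0.88,-0.12,0,0,0,0,255],[-0.88,-0.12,0,0,0,0,255],[-0.88,-0.12,0,0,0,0,255],[-0.88,-0.12,0,0,0,0,255],[0,0,0,0,0,0,255]]'
python3 -m handwheel '[[0,0,0,0,0,-1,255],[0,0,0,0,0,-1,255],[0,0,0,0,0,-1,255],[0,0,0,0,0,-1,255],[0,0,0,0,0,-0.76,255],[0,0,0,0,0,0,255]]'
python3 -c "
from plan import *
plan(.6407,.1117,.06,113.3)
crop('side',190,120,320,230,'b3.png',6)"
```

```text
t: 23.22
eef_pos: [0.4423, 0.1383, 0.0943]
tool_rot: [0.014, 3.139, 0.001]
contact_force: [-0.8, -0.2, -2.1]
gripper_width: 0.209
t: 24.48
eef_pos: [0.6394, 0.1089, 0.0918]
tool_rot: [-0.015, -3.14, 0.0]
contact_force: [0.3, -0.3, -2.7]
gripper_width: 0.212
t: 25.22
eef_pos: [0.638, 0.1095, 0.0923]
tool_rot: [0.634, -3.076, -0.0]
contact_force: [0.1, 0.5, -2.0]
gripper_width: 0.21
t=25.2 tcp=[0.638  0.1095 0.0923] jawyaw=113.3 tilt=0.07 q1=0.09 q6=-1.89 F=[ 0.1  0.5 -2. ] w=19.5mm
shift units tool xyz: [-0.14  0.04  1.29]  tiltfix ax,ay: [ 0.01 -0.01]
  turn az total units 36.00  (world -180.0 deg) -> need q6 approx 1.25 (+dq1)
  turn az total units -0.00  (world 0.0 deg) -> need q6 approx -1.89 (+dq1)
  turn az total units -36.00  (world 180.0 deg) -> need q6 approx -5.03 (+dq1)
```

View pics/b3.png

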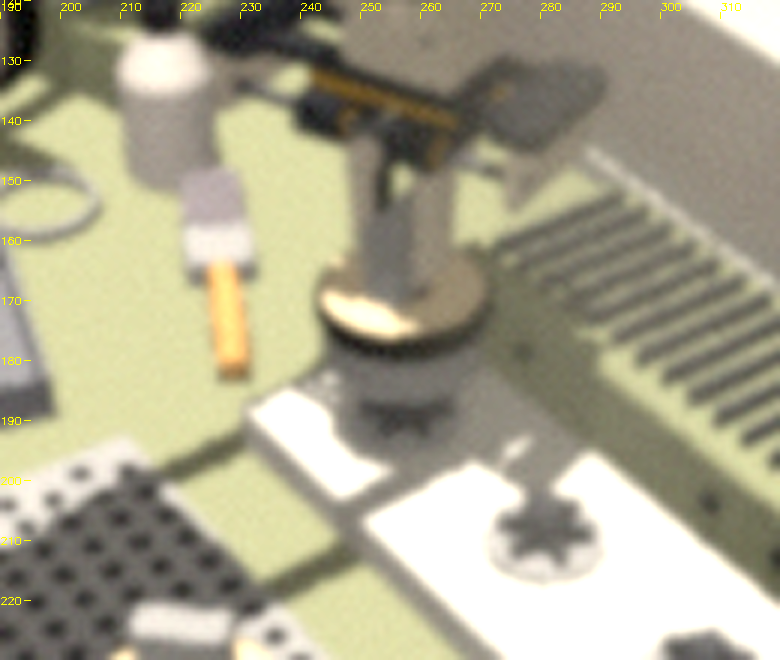

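```bash
python3 -m handwheel '[[-0.14,0.04,0,0,0,0,255],[0,0,0,0,0,0,255],[0,0,0.3,0,0,0,255],[0,0,0.3,0,0,0,255],[0,0,0.16,0,0,0,255],[0,0,0.16,0,0,0,255],[0,0,0,0,0,0,255]]'
python3 -c "
from plan import *
plan(.6407,.1117,.0489,113.3)"
```

```text
t: 26.15
eef_pos: [0.6416, 0.1116, 0.0694]
tool_rot: [0.634, -3.076, -0.0]
contact_force: [-0.9, 0.3, -2.8]
gripper_width: 0.211
t=26.1 tcp=[0.6416 0.1116 0.0694] jawyaw=113.3 tilt=0.05 q1=0.09 q6=-1.88 F=[-0.9  0.3 -2.8] w=19.6mm
shift units tool xyz: [0.03 0.02 0.82]  tiltfix ax,ay: [ 0.   -0.01]
  turn az total units 36.00  (world -180.0 deg) -> need q6 approx 1.26 (+dq1)
  turn az total units -0.00  (world 0.0 deg) -> need q6 approx -1.88 (+dq1)
  turn az total units -36.00  (world 180.0 deg) -> need q6 approx -5.03 (+dq1)
```

```bash
python3 -m handwheel '[[0.03,0.02,0.15,0,0,0,255],[0,0,0.15,0,0,0,255],[0,0,0,0,0,0,255]]'
python3 -m handwheel '[[0,0,0.08,0,0,0,255],[0,0,0.08,0,0,0,255],[0,0,0,0,0,0,255]]'
python3 -m handwheel '[[0,0,0.08,0,0,0,255],[0,0,0,0,0,0,255]]'
```

```text
t: 26.52
eef_pos: [0.6406, 0.1117, 0.0618]
tool_rot: [0.634, -3.076, -0.0]
contact_force: [-1.0, 0.3, -2.9]
gripper_width: 0.211
t: 26.9
eef_pos: [0.6408, 0.1117, 0.0581]
tool_rot: [0.634, -3.076, -0.0]
contact_force: [0.4, -0.7, -2.9]
gripper_width: 0.211
t: 27.15
eef_pos: [0.6409, 0.1117, 0.0562]
tool_rot: [0.634, -3.077, -0.0]
contact_force: [-0.3, -0.0, -2.2]
gripper_width: 0.21
```

Below the tooth-top height (0.0589) with no contact, so the splines have meshed. Going on down to home.

```bash
python3 -m handwheel '[[0,0,0.1,0,0,0,255],[0,0,0.1,0,0,0,255],[0,0,0,0,0,0,255]]'
python3 -m handwheel '[[0,0,0.06,0,0,0,255],[0,0,0,0,0,0,255]]'
python3 -m handwheel '[[0,0,0.05,0,0,0,255],[0,0,0,0,0,0,255]]'
python3 -m handwheel '[[0,0,0.05,0,0,0,255],[0,0,0,0,0,0,255]]'
```

```text
t: 27.52
eef_pos: [0.6407, 0.1117, 0.0509]
tool_rot: [0.634, -3.076, -0.0]
contact_force: [-1.0, 0.2, -1.8]
gripper_width: 0.212
t: 27.78
eef_pos: [0.6409, 0.1118, 0.0497]
tool_rot: [0.634, -3.077, 0.0]
contact_force: [0.4, 0.3, -2.0]
gripper_width: 0.211
t: 28.02
eef_pos: [0.6413, 0.1118, 0.0489]
tool_rot: [-0.634, 3.076, -0.0]
contact_force: [-1.0, -0.6, -0.9]
gripper_width: 0.214
t: 28.28
eef_pos: [0.6413, 0.1118, 0.0489]
tool_rot: [-0.634, 3.076, -0.0]
contact_force: [-4.6, -0.6, 7.0]
gripper_width: 0.213
```

```bash
python3 -m handwheel '[[0,0,-0.03,0,0,0,0],[0,0,0,0,0,0,0],[0,0,0,0,0,0,0],[0,0,0,0,0,0,0],[0,0,0,0,0,0,0],[0,0,0,0,0,0,0],[0,0,-0.6,0,0,0,0],[0,0,-1,0,0,0,0],[0,0,-1,0,0,0,0],[0,0,-1,0,0,0,0]]'
python3 -c "
from plan import *
plan(.44,-.013,.14,45)
crop('side',190,120,320,230,'b4.png',6)"
```

```text
t: 29.52
eef_pos: [0.6414, 0.1118, 0.1404]
tool_rot: [-0.634, 3.076, -0.0]
contact_force: [0.3, 0.2, 0.0]
gripper_width: 1.006
t=29.5 tcp=[0.6414 0.1118 0.1404] jawyaw=113.3 tilt=0.07 q1=0.09 q6=-1.88 F=[0.3 0.2 0. ] w=93.6mm
shift units tool xyz: [ 9.37 -1.4   0.  ]  tiltfix ax,ay: [-0.    0.01]
  turn az total units 13.66  (world -68.3 deg) -> need q6 approx -0.69 (+dq1)
  turn az total units -22.34  (world 111.7 deg) -> need q6 approx -3.83 (+dq1)
```

View pics/b4.png

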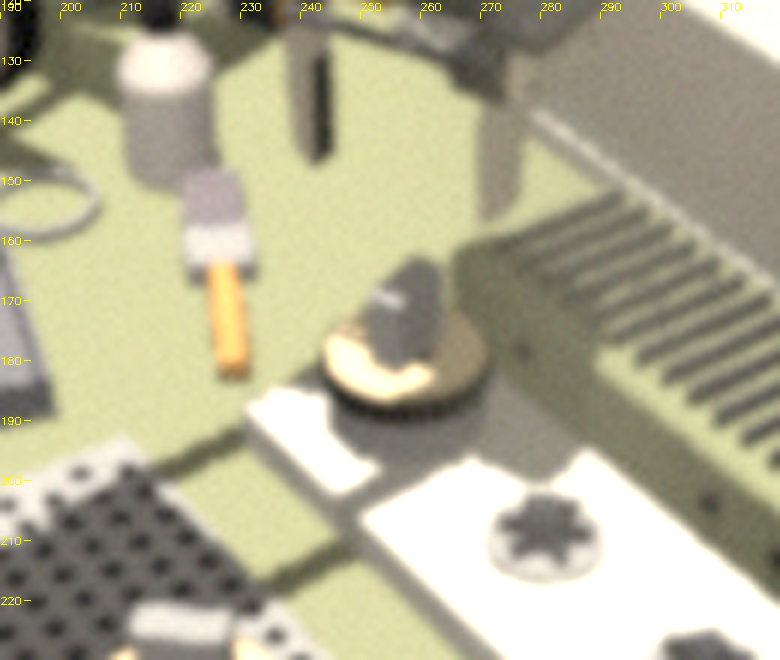

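```bash
python3 -m handwheel '[[0.94,-0.14,0,0,0,0,0],[0.94,-0.14,0,0,0,0,0],[0.94,-0.14,0,0,0,0,0],[0.94,-0.14,0,0,0,0,0],[0.94,-0.14,0,0,0,0,0],[0.94,-0.14,0,0,0,0,0],[0.94,-0.14,0,0,0,0,0],[0.94,-0.14,0,0,0,0,0],[0.94,-0.14,0,0,0,0,0],[0.94,-0.14,0,0,0,0,0]]'
python3 -m handwheel '[[0,0,0,0,0,1,0],[0,0,0,0,0,1,0],[0,0,0,0,0,1,0],[0,0,0,0,0,1,0],[0,0,0,0,0,1,0],[0,0,0,0,0,1,0],[0,0,0,0,0,1,0],[0,0,0,0,0,1,0],[0,0,0,0,0,1,0],[0,0,0,0,0,1,0]]'
python3 -m handwheel '[[0,0,0,0,0,1,0],[0,0,0,0,0,1,0],[0,0,0,0,0,1,0],[0,0,0,0,0,0.7,0],[0,0,0,0,0,0,0]]'
python3 -c "
from plan import *
plan(.4387,-.0128,.06,45)
im=ctrl.camera('side');crop('side',150,130,300,260,'b5.png',5,im)
im=ctrl.camera('top');crop('top',170,130,340,290,'b5t.png',4,im)"
```

```text
t: 30.82
eef_pos: [0.4386, -0.0137, 0.1387]
tool_rot: [-0.634, 3.076, -0.001]
contact_force: [-0.9, 0.9, 0.5]
gripper_width: 1.001
t: 32.08
eef_pos: [0.4393, -0.0134, 0.1387]
tool_rot: [0.73, 3.055, 0.0]
contact_force: [0.3, 0.4, 0.2]
gripper_width: 1.001
t: 32.7
eef_pos: [0.4392, -0.0134, 0.1386]
tool_rot: [1.206, 2.9, 0.0]
contact_force: [-0.4, -0.8, -0.1]
gripper_width: 0.997
t=32.7 tcp=[ 0.4392 -0.0134  0.1386] jawyaw=44.8 tilt=0.05 q1=-0.15 q6=-0.93 F=[-0.4 -0.8 -0.1] w=92.7mm
shift units tool xyz: [ 0.03 -0.    3.14]  tiltfix ax,ay: [0.01 0.01]
  turn az total units 35.96  (world -179.8 deg) -> need q6 approx 2.21 (+dq1)
  turn az total units -0.04  (world 0.2 deg) -> need q6 approx -0.93 (+dq1)
  turn az total units -36.04  (world 180.2 deg) -> need q6 approx -4.07 (+dq1)
```

View pics/b5.png

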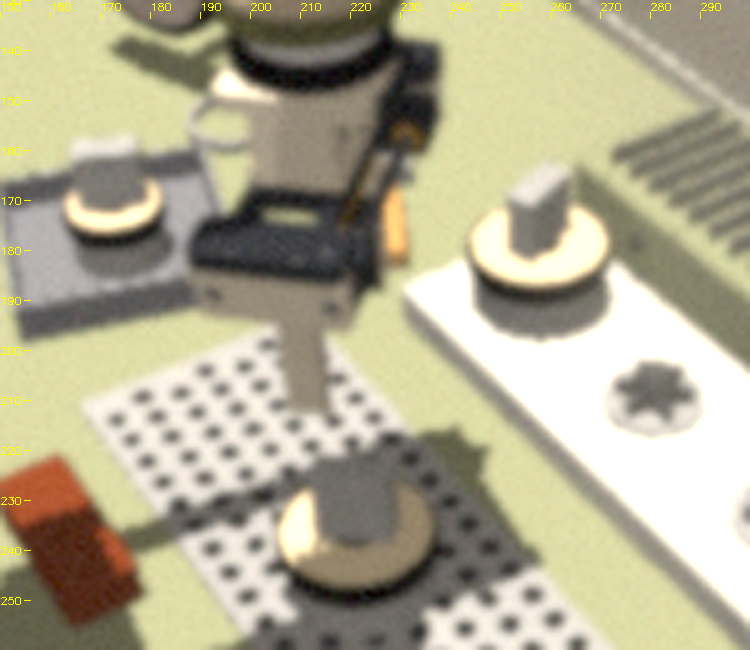

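View pics/b5t.png

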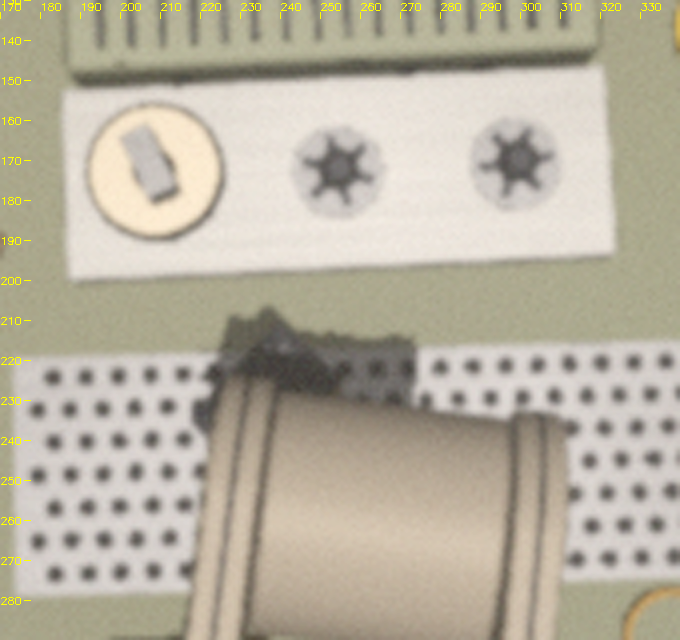

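```bash
python3 -m handwheel '[[0.03,0,0.9,0,0,0,0],[0,0,0.9,0,0,0,0],[0,0,0.9,0,0,0,0],[0,0,0.9,0,0,0,0],[0,0,0.6,0,0,0,0],[0,0,0.4,0,0,0,0],[0,0,0.22,0,0,0,0],[0,0,0,0,0,0,0]]' 50
python3 -m handwheel '[[0,0,0,0,0,0,255],[0,0,0,0,0,0,255],[0,0,0,0,0,0,255],[0,0,0,0,0,0,255],[0,0,0,0,0,0,255],[0,0,0,0,0,0,255],[0,0,0,0,0,0,255],[0,0,0,0,0,0,255],[0,0,0,0,0,0,255],[0,0,0,0,0,0,255]]' 50
python3 -c "
from plan import *
plan(.4387,-.0128,.018,45)
im=ctrl.camera('side');crop('side',150,130,300,260,'b6.png',5,im)"
```

```text
t: 33.8
eef_pos: [0.4386, -0.0128, 0.0177]
tool_rot: [-1.207, -2.9, -0.0]
contact_force: [0.3, 0.0, 1.2]
gripper_width: 0.997
t: 35.05
eef_pos: [0.4383, -0.0128, 0.0176]
tool_rot: [-1.207, -2.9, 0.0]
contact_force: [-0.2, 0.4, -0.6]
gripper_width: 0.211
t=35.0 tcp=[ 0.4383 -0.0128  0.0176] jawyaw=44.8 tilt=0.02 q1=-0.15 q6=-0.93 F=[-0.2  0.4 -0.6] w=19.7mm
shift units tool xyz: [-0.01  0.01 -0.02]  tiltfix ax,ay: [-0. -0.]
  turn az total units 35.96  (world -179.8 deg) -> need q6 approx 2.21 (+dq1)
  turn az total units -0.04  (world 0.2 deg) -> need q6 approx -0.93 (+dq1)
  turn az total units -36.04  (world 180.2 deg) -> need q6 approx -4.07 (+dq1)
```

View pics/b6.png

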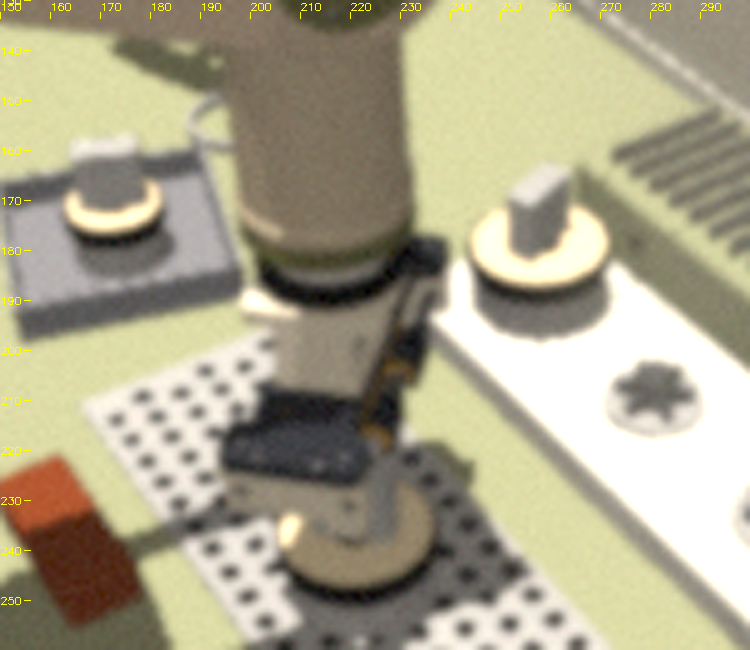

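```bash
python3 -m handwheel '[[0,0,-0.5,0,0,0,255],[0,0,-0.5,0,0,0,255],[0,0,-0.5,0,0,0,255],[0,0,-0.5,0,0,0,255],[0,0,-0.5,0,0,0,255],[0,0,-0.5,0,0,0,255],[0,0,0,0,0,0,255]]' 50
python3 -m handwheel '[[-0.71,0.75,0,0,0,0,255],[-0.71,0.75,0,0,0,0,255],[-0.71,0.75,0,0,0,0,255],[-0.71,0.75,0,0,0,0,255],[-0.71,0.75,0,0,0,0,255],[-0.71,0.75,0,0,0,0,255],[-0.71,0.75,0,0,0,0,255],[-0.71,0.75,0,0,0,0.24,255],[0,0,0,0,0,0,255],[0,0,0,0,0,0,255]]'
python3 -c "
from plan import *
plan(.6437,-.0078,.0486,43.6)
im=ctrl.camera('side');crop('side',220,130,350,260,'b7.png',5,im)"
```

```text
t: 35.98
eef_pos: [0.4395, -0.0129, 0.094]
tool_rot: [1.207, 2.898, 0.001]
contact_force: [-0.4, 0.4, -3.1]
gripper_width: 0.212
t: 37.22
eef_pos: [0.644, -0.0078, 0.0916]
tool_rot: [-1.237, -2.886, 0.001]
contact_force: [-0.3, 0.1, -3.2]
gripper_width: 0.213
t=37.2 tcp=[ 0.644  -0.0078  0.0916] jawyaw=43.6 tilt=0.11 q1=-0.09 q6=-0.85 F=[-0.3  0.1 -3.2] w=19.8mm
shift units tool xyz: [ 0.01 -0.01  1.72]  tiltfix ax,ay: [-0.02 -0.02]
  turn az total units 36.00  (world -180.0 deg) -> need q6 approx 2.29 (+dq1)
  turn az total units 0.00  (world -0.0 deg) -> need q6 approx -0.85 (+dq1)
  turn az total units -36.00  (world 180.0 deg) -> need q6 approx -3.99 (+dq1)
```

View pics/b7.png

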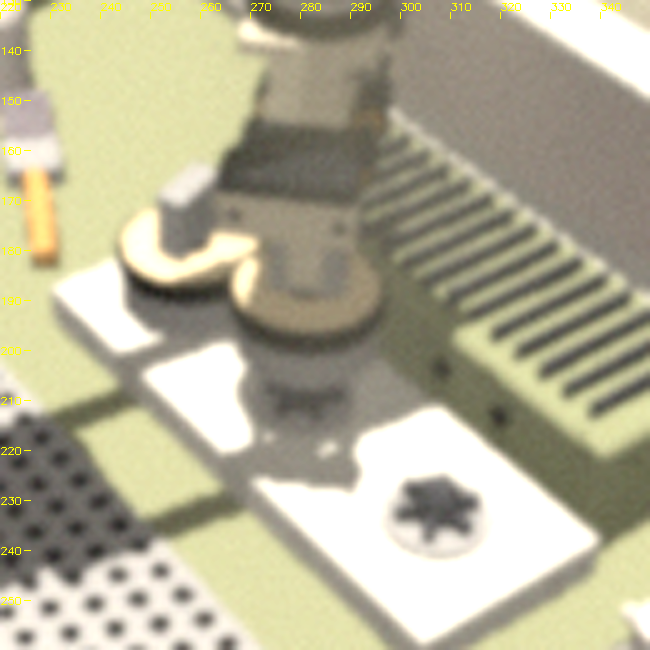

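Wheel 2 hangs over the middle spindle (disc at about (281,186)). Lowering it.

```bash
python3 -m handwheel '[[0,0,0.3,0,0,0,255],[0,0,0.3,0,0,0,255],[0,0,0.2,0,0,0,255],[0,0,0.2,0,0,0,255],[0,0,0.2,0,0,0,255],[0,0,0,0,0,0,255]]'
python3 -m handwheel '[[0,0,0.08,0,0,0,255],[0,0,0.08,0,0,0,255],[0,0,0,0,0,0,255]]'
python3 -m handwheel '[[0,0,0.08,0,0,0,255],[0,0,0,0,0,0,255]]'
python3 -c "
from plan import *
plan(.6437,-.0078,.0486,43.6)"
```

```text
t: 38.02
eef_pos: [0.6446, -0.0078, 0.062]
tool_rot: [-1.237, -2.887, 0.0]
contact_force: [-0.3, -1.5, -2.0]
gripper_width: 0.213
t: 38.4
eef_pos: [0.6449, -0.0079, 0.0585]
tool_rot: [-1.238, -2.887, 0.0]
contact_force: [0.3, -0.2, -2.9]
gripper_width: 0.212
t: 38.65
eef_pos: [0.6448, -0.0079, 0.0564]
tool_rot: [-1.238, -2.887, 0.0]
contact_force: [0.3, -0.0, -2.9]
gripper_width: 0.215
t=38.6 tcp=[ 0.6448 -0.0079  0.0564] jawyaw=43.6 tilt=0.02 q1=-0.09 q6=-0.85 F=[ 0.3 -0.  -2.9] w=20.0mm
shift units tool xyz: [ 0.03 -0.03  0.31]  tiltfix ax,ay: [-0. -0.]
  turn az total units 36.00  (world -180.0 deg) -> need q6 approx 2.29 (+dq1)
  turn az total units -0.00  (world 0.0 deg) -> need q6 approx -0.85 (+dq1)
  turn az total units -36.00  (world 180.0 deg) -> need q6 approx -3.99 (+dq1)
```

```bash
python3 -m handwheel '[[0.02,-0.02,0.1,0,0,0,255],[0,0,0.1,0,0,0,255],[0,0,0,0,0,0,255]]'
python3 -m handwheel '[[0,0,0.06,0,0,0,255],[0,0,0,0,0,0,255]]'
python3 -m handwheel '[[0,0,0.05,0,0,0,255],[0,0,0,0,0,0,255]]'
python3 -m handwheel '[[0,0,0.05,0,0,0,255],[0,0,0,0,0,0,255]]'
```

```text
t: 39.02
eef_pos: [0.6439, -0.0078, 0.0512]
tool_rot: [-1.237, -2.887, 0.0]
contact_force: [0.4, -0.5, -4.0]
gripper_width: 0.212
t: 39.28
eef_pos: [0.6442, -0.0078, 0.05]
tool_rot: [-1.238, -2.887, 0.0]
contact_force: [-1.0, 0.3, -2.7]
gripper_width: 0.213
t: 39.52
eef_pos: [0.6442, -0.0078, 0.0488]
tool_rot: [-1.238, -2.887, 0.0]
contact_force: [0.6, 1.4, -3.1]
gripper_width: 0.213
t: 39.78
eef_pos: [0.6445, -0.0079, 0.0486]
tool_rot: [1.238, 2.887, 0.0]
contact_force: [-3.4, 0.3, 5.6]
gripper_width: 0.215
```

```bash
python3 -m handwheel '[[0,0,-0.03,0,0,0,0],[0,0,0,0,0,0,0],[0,0,0,0,0,0,0],[0,0,0,0,0,0,0],[0,0,0,0,0,0,0],[0,0,0,0,0,0,0],[0,0,-0.6,0,0,0,0],[0,0,-1,0,0,0,0],[0,0,-1,0,0,0,0],[0,0,-1,0,0,0,0]]'
python3 -m handwheel '[[0,0,-1,0,0,0,255],[0,0,0,0,0,0,255],[0,0,0,0,0,0,255]]' 20
python3 - <<'E'
from plan import *
im=ctrl.camera('side');cv2.imwrite('pics/n1raw.png',im[:,:,::-1]);crop('side',220,130,400,270,'n1.png',4,im)
s=cv2.imread("pics/side0.png")[:,:,::-1].astype(int)
m=(s.min(2)>150).astype(np.uint8);m[:,:335]=0;m[:, 370:]=0;m[:240]=0;m[:,:343]=0
n,l,st,c=cv2.connectedComponentsWithStats(m);print(st[1:],c[1:])
plan(.609,-.3225,.14,43.6)
E
```

```text
t: 41.02
eef_pos: [0.6446, -0.0079, 0.1406]
tool_rot: [1.237, 2.886, 0.001]
contact_force: [-0.1, 0.7, -0.6]
gripper_width: 1.0
t: 41.4
eef_pos: [0.644, -0.0078, 0.1629]
tool_rot: [-1.238, -2.887, 0.0]
contact_force: [-0.1, -0.9, -1.2]
gripper_width: 0.726
[[345 250  15  10  98]
 [343 263  17  14 147]
 [343 316  21  22 388]
 [343 362   3   9  18]] [[352.76530612 253.93877551]
 [351.44217687 270.08843537]
 [352.18041237 326.51030928]
 [343.66666667 365.66666667]]
t=41.5 tcp=[ 0.6435 -0.0078  0.1621] jawyaw=43.6 tilt=0.10 q1=-0.09 q6=-0.85 F=[ 0.4 -0.4 -1.3] w=63.5mm
shift units tool xyz: [-8.17 -9.68  0.88]  tiltfix ax,ay: [-0.01 -0.02]
  turn az total units 36.00  (world -180.0 deg) -> need q6 approx 2.29 (+dq1)
  turn az total units -0.00  (world 0.0 deg) -> need q6 approx -0.85 (+dq1)
  turn az total units -36.00  (world 180.0 deg) -> need q6 approx -3.99 (+dq1)
```

View pics/n1.png

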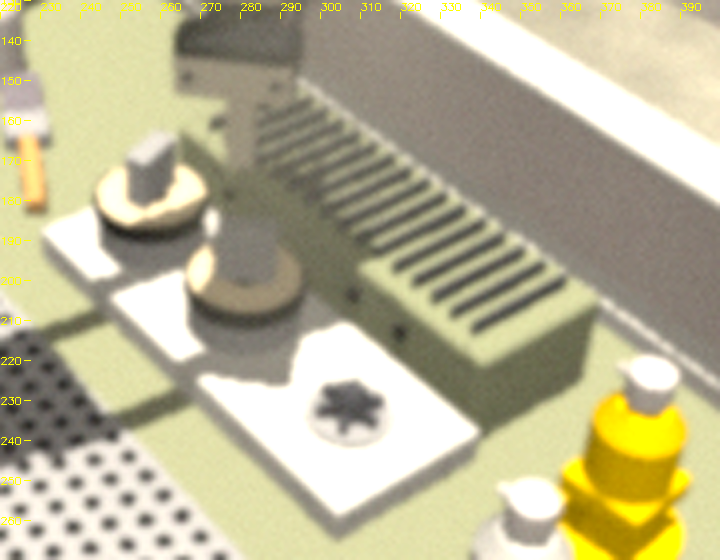

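```bash
python3 -m handwheel '[[-0.74,-0.88,0,0,0,0,255],[-0.74,-0.88,0,0,0,0,255],[-0.74,-0.88,0,0,0,0,255],[-0.74,-0.88,0,0,0,0,255],[-0.74,-0.88,0,0,0,0,255],[-0.74,-0.88,0,0,0,0,255],[-0.74,-0.88,0,0,0,0,255],[-0.74,-0.88,0,0,0,0,255],[-0.74,-0.88,0,0,0,0,255],[-0.74,-0.88,0,0,0,0,255]]'
python3 -m handwheel '[[-0.74,-0.88,0,0,0,0,255],[0,0,0.4,0,0,0,255],[0,0,0.4,0,0,0,255],[0,0,0,0,0,0,255]]'
python3 - <<'E'
from plan import *
im=ctrl.camera('side');crop('side',300,190,400,310,'n2.png',5,im)
im=ctrl.camera('top');crop('top',330,110,440,230,'n2t.png',5,im)
plan(.609,-.3225,.12,43.6)
E
```

```text
t: 42.7
eef_pos: [0.6115, -0.294, 0.1614]
tool_rot: [-1.237, -2.885, -0.001]
contact_force: [-0.2, -0.8, 0.6]
gripper_width: 0.008
t: 43.2
eef_pos: [0.6084, -0.3203, 0.1409]
tool_rot: [-1.235, -2.885, -0.001]
contact_force: [-0.2, 0.3, -0.3]
gripper_width: 0.004
t=43.3 tcp=[ 0.6094 -0.321   0.1429] jawyaw=43.7 tilt=0.05 q1=-0.56 q6=-1.32 F=[-0.1  0.4  0.4] w=0.5mm
shift units tool xyz: [-0.03 -0.05  0.92]  tiltfix ax,ay: [-0.   -0.01]
  turn az total units 36.01  (world -180.1 deg) -> need q6 approx 1.82 (+dq1)
  turn az total units 0.01  (world -0.1 deg) -> need q6 approx -1.32 (+dq1)
  turn az total units -35.99  (world 179.9 deg) -> need q6 approx -4.46 (+dq1)
```

View pics/n2.png

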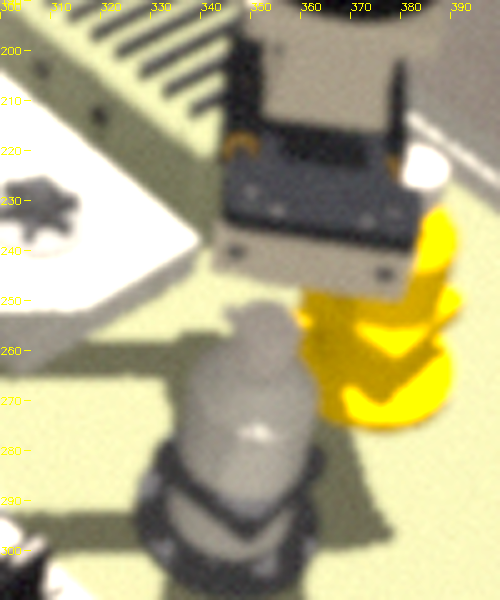

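View pics/n2t.png

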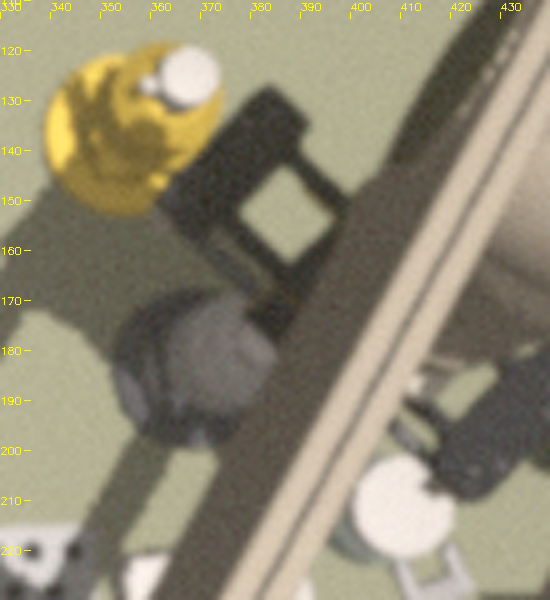

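Run:
```python
from h import *
for z in(.143,.179,.263,.30): print(z,proj('side',(.6094,-.321,z)),proj('top',(.6094,-.321,z)))
j=np.radians(43.7);y=np.array([np.cos(j),np.sin(j),0]);x=np.array([-np.sin(j)*-1,-np.cos(j),0])
for sx in(-1,1):
  for sy in (-1,1):
    X=np.array([.6094,-.321,.263])+sy*.094*y+sx*.0375*x;print(sx,sy,proj('side',X),proj('top',X))
```

```text
0.143 [352.60248253 255.2095069 ] [382.02366584 177.34577522]
0.179 [355.02116468 244.1435968 ] [386.36660629 175.5072905 ]
0.263 [361.20755738 215.83972669] [397.70056558 170.7093175 ]
0.3 [364.20486343 202.12650716] [403.31183943 168.33391278]
-1 -1 [340.17284094 246.48143774] [417.38282048 212.99556644]
-1 1 [344.5294051 185.5633718] [355.10810495 152.76813728]
1 -1 [381.56650452 252.79793994] [440.50543366 188.7399699 ]
1 1 [379.04895217 189.84979403] [378.35546283 129.14742151]
```

```bash
python3 -m handwheel '[[-0.03,-0.05,0.4,0,0,0,255],[0,0,0.4,0,0,0,255],[0,0,0.16,0,0,0,255],[0,0,0,0,0,0,255]]'
python3 -m handwheel '[[0,0,0.1,0,0,0,255],[0,0,0,0,0,0,255]]'
python3 -m handwheel '[[0,0,0.1,0,0,0,255],[0,0,0,0,0,0,255]]'
```

```text
t: 43.8
eef_pos: [0.6086, -0.3233, 0.1186]
tool_rot: [-1.237, -2.886, -0.0]
contact_force: [-0.1, 0.1, 0.5]
gripper_width: 0.008
t: 44.05
eef_pos: [0.609, -0.3236, 0.1169]
tool_rot: [1.238, 2.887, -0.0]
contact_force: [-0.2, 0.2, 0.4]
gripper_width: 0.007
t: 44.3
eef_pos: [0.6088, -0.3235, 0.1142]
tool_rot: [-1.238, -2.887, -0.0]
contact_force: [0.6, 0.4, -0.6]
gripper_width: 0.003
```

```bash
for i in 1; do python3 -m handwheel '[[0,0,0.08,0,0,0,255],[0,0,0,0,0,0,255]]'; done
python3 -m handwheel '[[0,0,0.08,0,0,0,255],[0,0,0,0,0,0,255]]'
python3 -m handwheel '[[0,0,0.08,0,0,0,255],[0,0,0,0,0,0,255]]'
```

```text
t: 44.55
eef_pos: [0.609, -0.3236, 0.1128]
tool_rot: [1.238, 2.887, -0.0]
contact_force: [-1.4, 1.2, 3.7]
gripper_width: 0.004
t: 44.8
eef_pos: [0.6091, -0.3236, 0.1107]
tool_rot: [1.238, 2.887, -0.0]
contact_force: [-1.0, 1.0, 4.8]
gripper_width: 0.008
t: 45.05
eef_pos: [0.6091, -0.3236, 0.1088]
tool_rot: [1.238, 2.887, -0.0]
contact_force: [-1.8, 1.4, 6.1]
gripper_width: 0.006
```

```bash
python3 -m handwheel '[[0,0,0.08,0,0,0,255],[0,0,0,0,0,0,255]]'
python3 -m handwheel '[[0,0,0.06,0,0,0,255],[0,0,0,0,0,0,255]]'
python3 -m handwheel '[[0,0,0.04,0,0,0,255],[0,0,0,0,0,0,255]]'
python3 -m handwheel '[[0,0,0.04,0,0,0,255],[0,0,0,0,0,0,255]]'
```

```text
t: 45.3
eef_pos: [0.6091, -0.3236, 0.1071]
tool_rot: [1.237, 2.887, -0.0]
contact_force: [-1.9, 1.4, 7.7]
gripper_width: 0.006
t: 45.55
eef_pos: [0.6091, -0.3236, 0.1059]
tool_rot: [1.237, 2.887, -0.0]
contact_force: [-3.5, 2.3, 8.3]
gripper_width: 0.001
t: 45.8
eef_pos: [0.6092, -0.3237, 0.1058]
tool_rot: [1.237, 2.886, -0.0]
contact_force: [-6.0, 2.0, 12.7]
gripper_width: 0.002
t: 46.05
eef_pos: [0.6092, -0.3237, 0.1057]
tool_rot: [1.237, 2.886, -0.001]
contact_force: [-7.6, 4.4, 17.2]
gripper_width: 0.003
```

```bash
python3 -m handwheel '[[0,0,-0.3,0,0,0,255],[0,0,-0.6,0,0,0,255],[0,0,-1,0,0,0,255],[0,0,-0.6,0,0,0,0],[0,0,0,0,0,0,0]]'
python3 - <<'E'
from plan import *
im=ctrl.camera('side');cv2.imwrite('pics/n3raw.png',im[:,:,::-1]);crop('side',300,190,400,310,'n3.png',5,im)
t=cv2.imread("pics/top0.png")[:,:,::-1].astype(int)
m=((t.min(2)>135)).astype(np.uint8);n,l,s,c=cv2.connectedComponentsWithStats(m);k=l[230,360];print(s[k])
cs,_=cv2.findContours((l==k).astype(np.uint8),0,1);h=cv2.convexHull(cs[0]);q=cv2.boxPoints(cv2.minAreaRect(h));w=np.array([ray('top',*p,.034) for p in q]);print(np.round(w,4),w.mean(0),np.linalg.norm(w[0]-w[1]),np.linalg.norm(w[1]-w[2]))
c=w.mean(0)
e=w[1]-w[0];print('edge ang',np.degrees(np.arctan2(e[1],e[0])))
# angular profile at radii for ticks
from scipy.ndimage import map_coordinates
g=t.mean(2);th=np.arange(-180,180,2.)
for r in (.034,.037,.040,.043):
    pr=np.array([proj('top',(c[0]+r*np.cos(a),c[1]+r*np.sin(a),.034)) for a in np.radians(th)])
    v=map_coordinates(g,[pr[:,1],pr[:,0]],order=1)
    print(r,[(int(a),int(x)) for a,x in zip(th,v) if x<np.percentile(v,28)])
E
```

```text
t: 46.68
eef_pos: [0.6099, -0.3241, 0.1672]
tool_rot: [1.237, 2.885, -0.001]
contact_force: [-0.9, 0.0, -0.7]
gripper_width: 0.169
[355 218  40  40 807]
[[ 0.5029 -0.2736  0.034 ]
 [ 0.5139 -0.3686  0.034 ]
 [ 0.4197 -0.3769  0.034 ]
 [ 0.409  -0.2826  0.034 ]] [ 0.4613868  -0.32544063  0.034     ] 0.09561171199069111 0.09453179101549203
edge ang -83.39194735464355
0.034 [(-146, 127), (-144, 115), (-142, 108), (-140, 108), (-138, 110), (-136, 112), (-134, 115), (-132, 119), (-130, 125), (-128, 129), (-126, 132), (-124, 135), (-122, 136), (-116, 135), (-114, 133), (-112, 131), (-110, 133), (-100, 135), (-98, 132), (-96, 127), (-94, 121), (-92, 126), (-90, 130), (-88, 133), (-86, 134), (-84, 135), (-82, 135), (-80, 135), (-78, 135), (-76, 135), (-58, 136), (-56, 134), (-54, 133), (-52, 130), (-50, 126), (-48, 120), (-46, 116), (-44, 115), (-42, 120), (-40, 126), (-38, 131), (-36, 135), (-28, 135), (-18, 135), (-16, 136), (0, 133), (2, 126), (4, 118), (6, 115), (8, 125), (10, 135)]
0.037 [(-148, 137), (-146, 125), (-144, 116), (-142, 109), (-140, 117), (-138, 126), (-136, 133), (-134, 1
[... 1063 characters left out ...]
1), (-2, 149), (0, 143), (2, 135), (4, 126), (6, 130), (8, 136), (10, 144)]
0.043 [(-150, 151), (-148, 147), (-146, 140), (-144, 133), (-142, 133), (-140, 139), (-138, 144), (-136, 149), (-134, 153), (-132, 154), (-130, 154), (-128, 154), (-114, 155), (-112, 154), (-106, 155), (-104, 153), (-102, 152), (-100, 149), (-98, 142), (-96, 135), (-94, 128), (-92, 131), (-90, 138), (-88, 145), (-86, 151), (-84, 153), (-82, 154), (-80, 155), (-78, 154), (-76, 154), (-74, 154), (-72, 153), (-70, 154), (-66, 154), (-64, 154), (-54, 154), (-52, 152), (-50, 147), (-48, 139), (-46, 132), (-44, 133), (-42, 137), (-40, 145), (-38, 152), (-2, 154), (0, 150), (2, 146), (4, 142), (6, 143), (8, 146), (10, 151)]
```

View pics/n3.png

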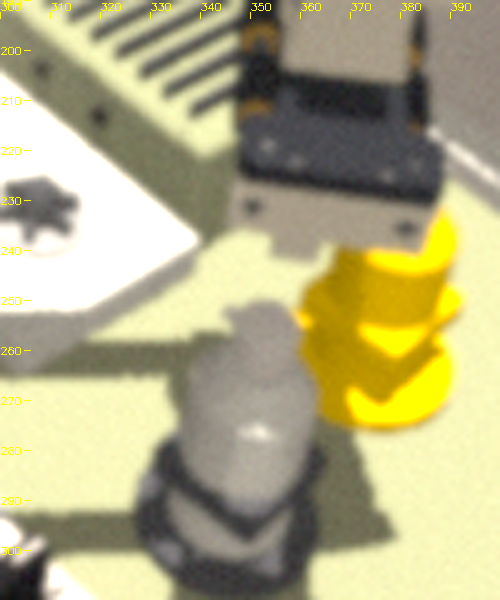

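Run:
```python
from plan import *
for z in(.034,.044,.09): print(z,proj('top',(.4614,-.3254,z)),proj('side',(.4614,-.3254,z)))
t=cv2.imread("pics/top0.png").mean(2)
print(np.round(t[224:250,368:392]).astype(int))
a=ray('top',380.5,229,.09);b=ray('top',380.7,235.8,.09);print(a,b,np.degrees(np.arctan2(*(a-b)[1::-1])))
s=cv2.imread("pics/n3raw.png")[:,:,::-1];crop('side',250,280,340,360,'t1.png',7,s)
plan(.4614,-.3254,.10,90)
```

```text
0.034 [374.85538548 237.44528596] [299.12754203 317.18266241]
0.044 [375.88375766 237.47878513] [299.39171171 314.63324722]
0.09 [380.84046303 237.64024956] [300.65858191 302.4070971 ]
[[159 158 156 154 132 110 130 143 140 142 138 148 149 153 153 156 157 151
  153 152 154 155 149 136]
 [159 157 159 155 136 114 131 144 141 140 134 138 140 146 148 152 147 140
  144 153 155 156 151 138]
 [159 158 157 155 143 134 137 145 148 145 140 141 135 138 142 143 133 122
  134 152 155 156 152 140]
 [159 159 156 152 140 128 130 140 147 151 148 147 144 140 134 129 117 121
  142 153 155 154 154 144]
 [159 158 146 132 112  95  94 113 119 127 128 139 143 134 124 116 115 135
  149 156 156 155 153 147]
 [155 150 129  98  76  60  60  69  77  76  91 109 125 119 110 112 125 134
  145 154 156 157 152 147]
 [144 128 103  71  52  45  43  50  50  51  61  88 114 114 101 117 132 135
  138 150 156 155 154 147]
 [120  90  74  56  54  43  43  44  44  43  56  80 118 118  96 116 141 138
  137 144 153 155 156 150]
 [ 92  64  54  56  52  47  42  41  43  42  54  81 111 118  91 106 136 146
  140 141 149 155 154 154]
 [ 74 
[... 1437 characters left out ...]
 127 128 126 129 131 134 134 120 100 115 133
  147 155 154 157 155 156]
 [159 158 159 159 158 156 152 152 154 154 152 154 154 150 139 119 110 133
  150 154 156 155 157 157]
 [159 160 156 160 158 158 158 157 156 157 156 157 158 155 153 133 107 122
  142 153 155 154 154 155]]
[ 0.48326764 -0.32568703  0.09      ] [ 0.46605506 -0.32528757  0.09      ] -1.3294491498158112
t=46.7 tcp=[ 0.6092 -0.3237  0.1656] jawyaw=43.6 tilt=0.05 q1=-0.56 q6=-1.32 F=[-0.4  0.1  0.4] w=19.8mm
shift units tool xyz: [ 4.03 -4.33  2.62]  tiltfix ax,ay: [0.   0.01]
  turn az total units 26.72  (world -133.6 deg) -> need q6 approx 1.01 (+dq1)
  turn az total units -9.28  (world 46.4 deg) -> need q6 approx -2.13 (+dq1)
```

View pics/t1.png

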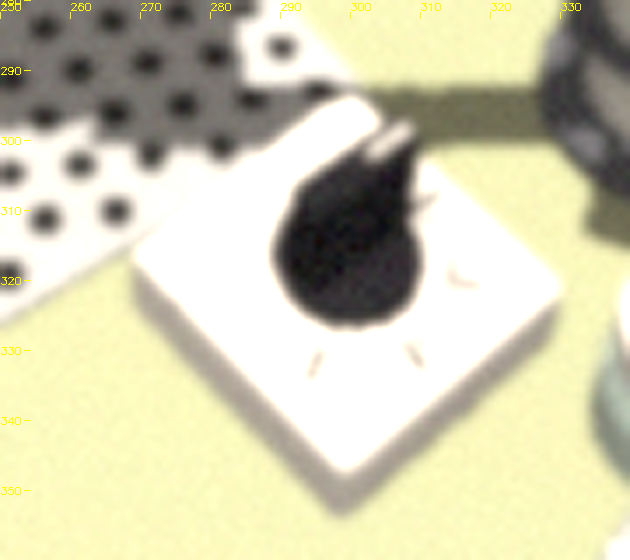

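```bash
python3 -m handwheel '[[0.67,-0.72,0,0,0,0,0],[0.67,-0.72,0,0,0,0,0],[0.67,-0.72,0,0,0,0,0],[0.67,-0.72,0,0,0,0,0],[0.67,-0.72,0,0,0,0,0],[0.67,-0.72,0,0,0,0,0],[0,0,0,0,0,-1,0],[0,0,0,0,0,-1,0],[0,0,0,0,0,-1,0],[0,0,0,0,0,-1,0]]'
python3 -m handwheel '[[0,0,0,0,0,-1,0],[0,0,0,0,0,-1,0],[0,0,0,0,0,-1,0],[0,0,0,0,0,-1,0],[0,0,0,0,0,-1,0],[0,0,0,0,0,0,0]]'
python3 - <<'E'
from plan import *
plan(.4614,-.3254,.02,88.7)
im=ctrl.camera('side');crop('side',230,220,370,350,'t2.png',5,im)
E
```

```text
t: 47.98
eef_pos: [0.4607, -0.3247, 0.1638]
tool_rot: [-0.713, -3.058, -0.002]
contact_force: [0.3, -0.7, -0.1]
gripper_width: 0.998
t: 48.72
eef_pos: [0.4608, -0.3247, 0.164]
tool_rot: [-0.039, -3.14, -0.002]
contact_force: [-1.1, -0.2, 0.1]
gripper_width: 1.001
t=48.7 tcp=[ 0.4608 -0.3247  0.164 ] jawyaw=88.6 tilt=0.12 q1=-0.70 q6=-2.25 F=[-1.1 -0.2  0.1] w=93.1mm
shift units tool xyz: [-0.03 -0.04  5.76]  tiltfix ax,ay: [ 0.02 -0.02]
  turn az total units 35.97  (world -179.9 deg) -> need q6 approx 0.89 (+dq1)
  turn az total units -0.03  (world 0.1 deg) -> need q6 approx -2.25 (+dq1)
  turn az total units -36.03  (world 180.1 deg) -> need q6 approx -5.39 (+dq1)
```

View pics/t2.png

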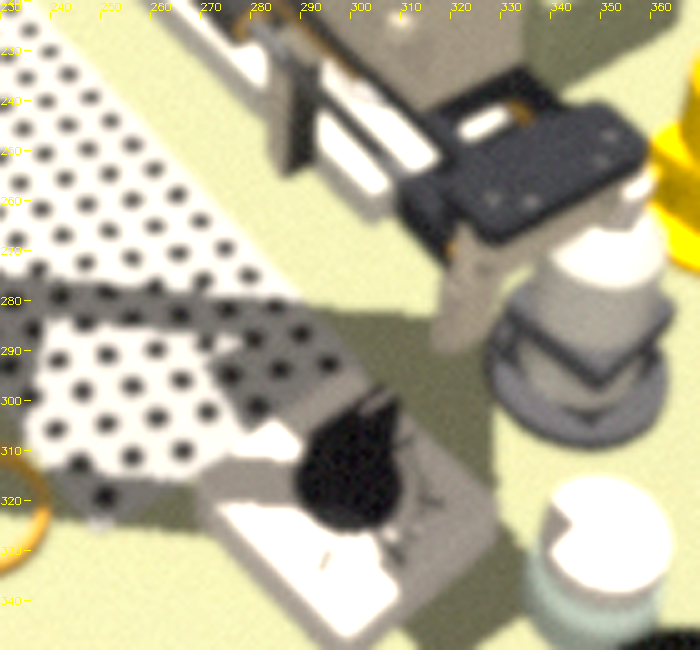

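```bash
python3 -m handwheel '[[-0.03,-0.04,0.9,0,0,0,0],[0,0,0.9,0,0,0,0],[0,0,0.9,0,0,0,0],[0,0,0.9,0,0,0,0],[0,0,0.9,0,0,0,0],[0,0,0.6,0,0,0,0],[0,0,0.4,0,0,0,0],[0,0,0.26,0,0,0,0],[0,0,0,0,0,0,0]]' 25
python3 - <<'E'
from plan import *
plan(.4614,-.3254,.02,88.7)
im=ctrl.camera('side');crop('side',230,220,370,350,'t3.png',5,im)
E
```

```text
t: 49.9
eef_pos: [0.4621, -0.3262, 0.0213]
tool_rot: [-0.039, -3.141, -0.0]
contact_force: [-1.0, -0.4, 0.9]
gripper_width: 1.003
t=49.9 tcp=[ 0.4621 -0.3262  0.0213] jawyaw=88.6 tilt=0.01 q1=-0.71 q6=-2.25 F=[-1.  -0.4  0.9] w=93.2mm
shift units tool xyz: [0.03 0.03 0.05]  tiltfix ax,ay: [ 0. -0.]
  turn az total units 35.98  (world -179.9 deg) -> need q6 approx 0.89 (+dq1)
  turn az total units -0.02  (world 0.1 deg) -> need q6 approx -2.25 (+dq1)
  turn az total units -36.02  (world 180.1 deg) -> need q6 approx -5.40 (+dq1)
```

View pics/t3.png

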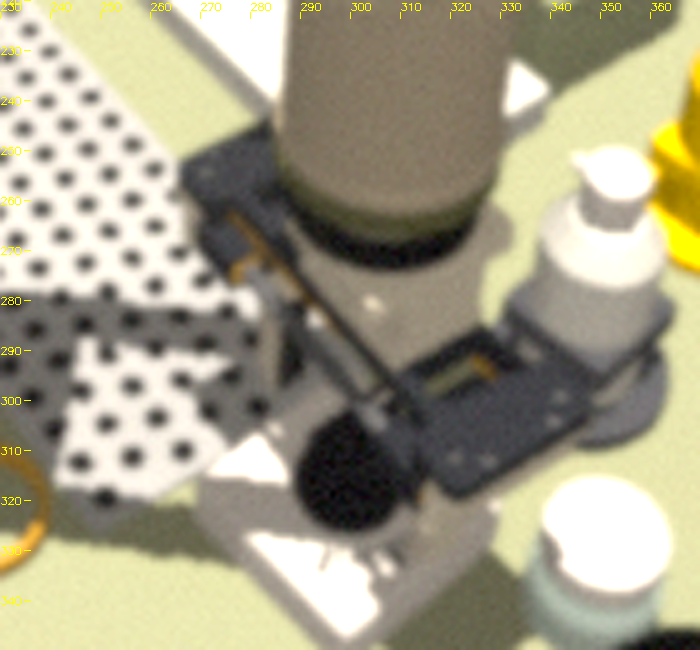

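```bash
python3 -m handwheel '[[0.02,0.03,0,0,0,0,255],[0,0,0,0,0,0,255],[0,0,0,0,0,0,255],[0,0,0,0,0,0,255],[0,0,0,0,0,0,255],[0,0,0,0,0,0,255],[0,0,0,0,0,0,255],[0,0,0,0,0,0,255],[0,0,0,0,0,0,255],[0,0,0,0,0,0,255]]' 25
python3 - <<'E'
from plan import *
plan(.4614,-.3254,.02,88.7)
E
```

```text
t: 51.2
eef_pos: [0.4617, -0.3255, 0.0214]
tool_rot: [0.039, 3.141, -0.0]
contact_force: [1.0, -0.0, -0.1]
gripper_width: 0.152
t=51.2 tcp=[ 0.4617 -0.3255  0.0214] jawyaw=88.6 tilt=0.01 q1=-0.70 q6=-2.25 F=[ 1.  -0.  -0.1] w=14.2mm
shift units tool xyz: [0.01 0.   0.05]  tiltfix ax,ay: [-0.  0.]
  turn az total units 35.98  (world -179.9 deg) -> need q6 approx 0.89 (+dq1)
  turn az total units -0.02  (world 0.1 deg) -> need q6 approx -2.25 (+dq1)
  turn az total units -36.02  (world 180.1 deg) -> need q6 approx -5.39 (+dq1)
```

```bash
python3 -m handwheel '[[0,0,0,0,0,1,255],[0,0,0,0,0,1,255],[0,0,0,0,0,1,255],[0,0,0,0,0,1,255],[0,0,0,0,0,1,255],[0,0,0,0,0,1,255],[0,0,0,0,0,1,255],[0,0,0,0,0,1,255],[0,0,0,0,0,1,255],[0,0,0,0,0,0,255]]'
python3 - <<'E'
from plan import *
plan(.4616,-.3255,.0214,88.7)
print(ctrl.read_state()['torque'])
E
```

```text
t: 52.45
eef_pos: [0.4615, -0.3259, 0.0214]
tool_rot: [1.237, 2.888, -0.001]
contact_force: [-0.7, -3.6, -1.0]
gripper_width: 0.15
t=52.5 tcp=[ 0.4615 -0.3259  0.0214] jawyaw=43.6 tilt=0.04 q1=-0.71 q6=-1.47 F=[-0.7 -3.6 -1. ] w=13.9mm
shift units tool xyz: [0.01 0.02 0.  ]  tiltfix ax,ay: [-0.01  0.  ]
  turn az total units 26.98  (world -134.9 deg) -> need q6 approx 0.89 (+dq1)
  turn az total units -9.02  (world 45.1 deg) -> need q6 approx -2.25 (+dq1)
[-0.62717263  0.13218563 -0.01456972]
```

```bash
python3 -m handwheel '[[0,0,0,0,0,1,255],[0,0,0,0,0,1,255],[0,0,0,0,0,1,255],[0,0,0,0,0,1,255],[0,0,0,0,0,1,255],[0,0,0,0,0,1,255],[0,0,0,0,0,1,255],[0,0,0,0,0,1,255],[0,0,0,0,0,1,255],[0,0,0,0,0,1,255]]'
python3 -m handwheel '[[0,0,0,0,0,1,255],[0,0,0,0,0,1,255],[0,0,0,0,0,1,255],[0,0,0,0,0,1,255],[0,0,0,0,0,1,255],[0,0,0,0,0,1,255],[0,0,0,0,0,1,255],[0,0,0,0,0,1,255],[0,0,0,0,0,0,255]]'
python3 - <<'E'
from plan import *
plan(.4616,-.3255,.0214,90-151)
print(ctrl.read_state()['torque'])
im=ctrl.camera('side');crop('side',230,220,370,350,'t4.png',5,im)
E
```

```text
t: 53.7
eef_pos: [0.461, -0.3261, 0.0214]
tool_rot: [-2.343, -2.093, 0.002]
contact_force: [-3.2, -3.6, -0.4]
gripper_width: 0.148
t: 54.82
eef_pos: [0.4607, -0.3259, 0.0214]
tool_rot: [-2.916, -1.168, 0.003]
contact_force: [-4.2, -2.9, 1.9]
gripper_width: 0.148
t=54.8 tcp=[ 0.4607 -0.3259  0.0214] jawyaw=-46.4 tilt=0.10 q1=-0.71 q6=0.10 F=[-4.2 -2.9  1.9] w=13.8mm
shift units tool xyz: [ 0.04  0.01 -0.  ]  tiltfix ax,ay: [-0.01  0.02]
  turn az total units 38.93  (world -194.6 deg) -> need q6 approx 3.50 (+dq1)
  turn az total units 2.93  (world -14.6 deg) -> need q6 approx 0.36 (+dq1)
  turn az total units -33.07  (world 165.4 deg) -> need q6 approx -2.78 (+dq1)
[-0.54789012  1.01425276 -0.13311544]
```

View pics/t4.png

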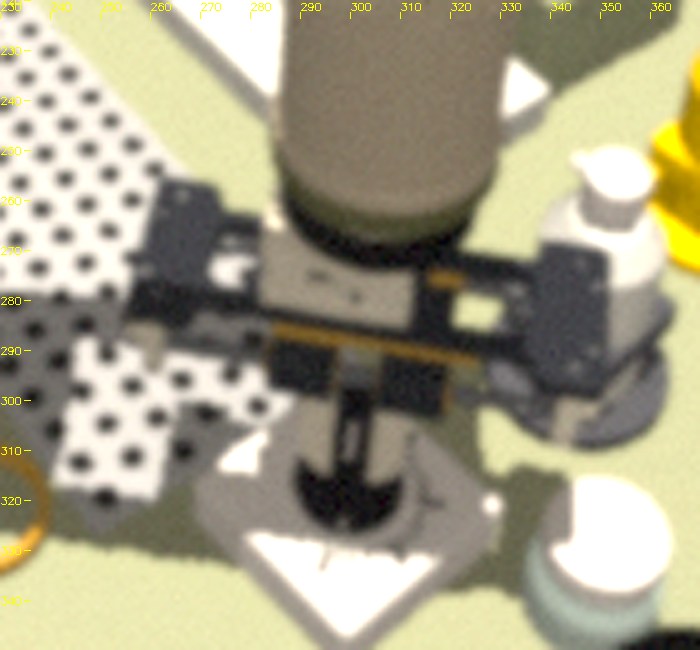

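```bash
python3 -m handwheel '[[0.03,0,0,0,0,0.8,255],[0,0,0,0,0,0.8,255],[0,0,0,0,0,0.7,255],[0,0,0,0,0,0.6,255],[0,0,0,0,0,0,255],[0,0,0,0,0,0,255]]'
python3 - <<'E'
from plan import *
plan(.4616,-.3255,.0214,90-151)
print(ctrl.read_state()['torque'])
im=ctrl.camera('side');crop('side',260,280,340,350,'t5.png',9,im)
im=ctrl.camera('top');crop('top',330,190,420,270,'t5t.png',7,im)
E
```

```text
t: 55.62
eef_pos: [0.4606, -0.3257, 0.0213]
tool_rot: [3.04, 0.792, -0.004]
contact_force: [-7.5, -4.1, 2.3]
gripper_width: 0.15
t=55.6 tcp=[ 0.4606 -0.3257  0.0213] jawyaw=-60.8 tilt=0.16 q1=-0.70 q6=0.36 F=[-7.5 -4.1  2.3] w=13.9mm
shift units tool xyz: [ 0.04  0.01 -0.  ]  tiltfix ax,ay: [-0.01  0.03]
  turn az total units 36.04  (world -180.2 deg) -> need q6 approx 3.50 (+dq1)
  turn az total units 0.04  (world -0.2 deg) -> need q6 approx 0.36 (+dq1)
  turn az total units -35.96  (world 179.8 deg) -> need q6 approx -2.78 (+dq1)
[-0.84377385  1.44218321 -0.04525789]
```

View pics/t5.png

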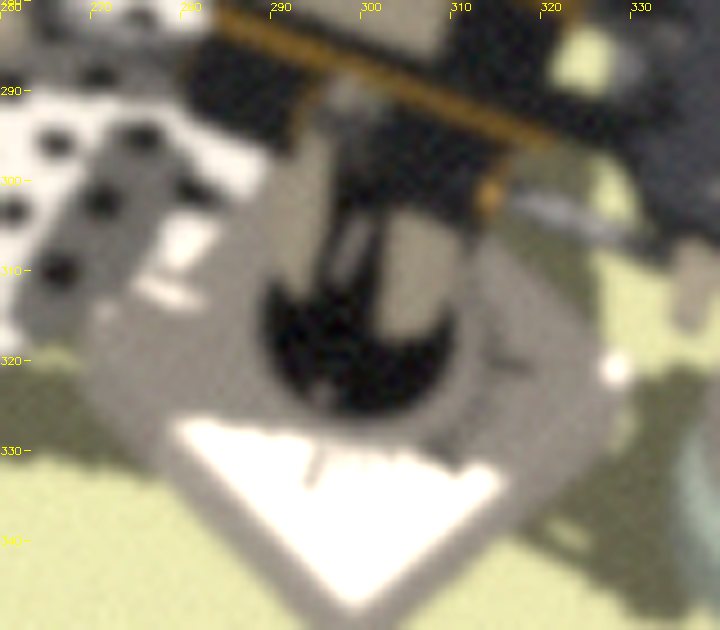

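View pics/t5t.png

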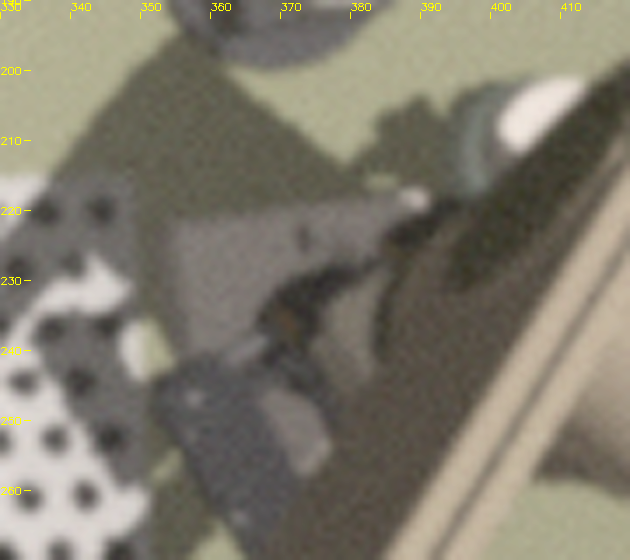

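Run:
```python
from h import *
# crop px (355,215)->(342,275), s=9,u0=260,v0=280
f=lambda x,y:(260+x/9-.45,280+y/9-.45)
a=ray('side',*f(358,222),.09);b=ray('side',*f(342,278),.09);print(a,b,np.degrees(np.arctan2(*(b-a)[1::-1])))
# 15 tick (318,455)->(308,485)
a=ray('side',*f(320,450),.034);b=ray('side',*f(310,487),.034);c=np.array([.4614,-.3254,.034]);print(a,b,np.degrees(np.arctan2(*(b-a)[1::-1])),np.degrees(np.arctan2(*(b-c)[1::-1])),np.degrees(np.arctan2(*(a-c)[1::-1])))
# 10 tick
a=ray('side',*f(487,358),.034);b=ray('side',*f(530,366),.034);print(np.degrees(np.arctan2(*(b-c)[1::-1])),np.degrees(np.arctan2(*(a-c)[1::-1])))
```

```text
[ 0.45618588 -0.3273408   0.09      ] [ 0.44348248 -0.33720371  0.09      ] -142.17426854560787
[ 0.43501936 -0.34434103  0.034     ] [ 0.42697085 -0.35068388  0.034     ] -141.75913308960727 -143.7073986198888 -144.32204371258297
-44.25923981472512 -43.64513514175537
```

```bash
python3 -m handwheel '[[0.02,0.01,0,0,0,0.6,255],[0,0,0,0,0,0.4,255],[0,0,0,0,0,0,255],[0,0,0,0,0,0,255]]'
python3 - <<'E'
from plan import *
plan(.4616,-.3255,.0214,90-44)
print(ctrl.read_state()['torque'])
im=ctrl.camera('side');crop('side',260,280,340,350,'t6.png',9,im)
E
```

```text
t: 56.22
eef_pos: [0.4606, -0.3257, 0.0213]
tool_rot: [-3.072, -0.659, 0.006]
contact_force: [-10.2, -3.3, 4.9]
gripper_width: 0.145
t=56.2 tcp=[ 0.4606 -0.3257  0.0213] jawyaw=-65.8 tilt=0.21 q1=-0.70 q6=0.45 F=[-10.2  -3.3   4.9] w=13.5mm
shift units tool xyz: [ 0.04  0.01 -0.  ]  tiltfix ax,ay: [-0.01  0.04]
  turn az total units 13.64  (world -68.2 deg) -> need q6 approx 1.64 (+dq1)
  turn az total units -22.36  (world 111.8 deg) -> need q6 approx -1.51 (+dq1)
[-0.75907357  1.88551705  0.03777295]
```

View pics/t6.png

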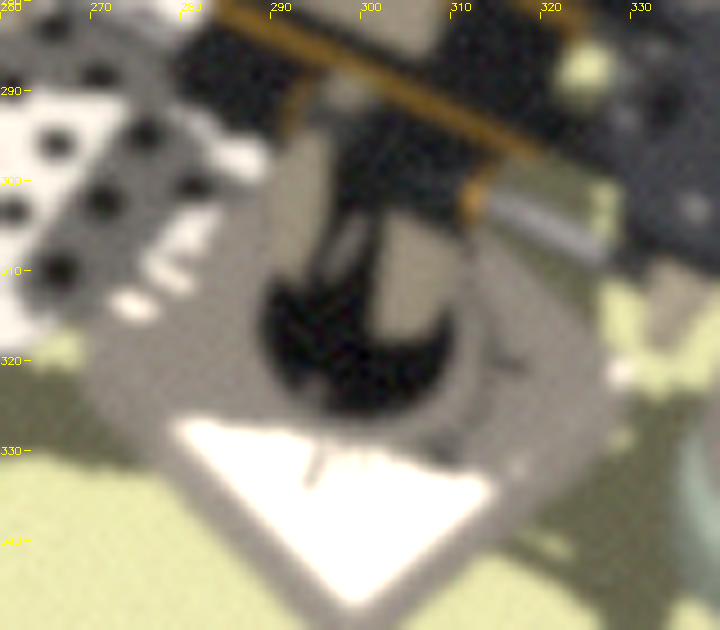

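```bash
python3 -m handwheel '[[0,0,0,0,0,-1,255],[0,0,0,0,0,-1,255],[0,0,0,0,0,-1,255],[0,0,0,0,0,-1,255],[0,0,0,0,0,-1,255],[0,0,0,0,0,-1,255],[0,0,0,0,0,-1,255],[0,0,0,0,0,-1,255],[0,0,0,0,0,-1,255],[0,0,0,0,0,-1,255]]'
python3 -m handwheel '[[0,0,0,0,0,-1,255],[0,0,0,0,0,-1,255],[0,0,0,0,0,-1,255],[0,0,0,0,0,-1,255],[0,0,0,0,0,-1,255],[0,0,0,0,0,-1,255],[0,0,0,0,0,-1,255],[0,0,0,0,0,-1,255],[0,0,0,0,0,-1,255],[0,0,0,0,0,0,255]]'
python3 - <<'E'
from plan import *
plan(.4616,-.3255,.0214,90-44)
E
```

```text
t: 57.52
eef_pos: [0.4609, -0.326, 0.0213]
tool_rot: [-2.502, -1.898, 0.005]
contact_force: [-8.3, -5.1, 2.4]
gripper_width: 0.15
t: 58.78
eef_pos: [0.4613, -0.3259, 0.0213]
tool_rot: [-1.587, -2.71, 0.003]
contact_force: [-6.9, -4.3, 1.5]
gripper_width: 0.148
t=58.8 tcp=[ 0.4613 -0.3259  0.0213] jawyaw=29.3 tilt=0.15 q1=-0.70 q6=-1.21 F=[-6.9 -4.3  1.5] w=13.8mm
shift units tool xyz: [ 0.01  0.02 -0.  ]  tiltfix ax,ay: [-0.03 -0.  ]
  turn az total units 32.66  (world -163.3 deg) -> need q6 approx 1.64 (+dq1)
  turn az total units -3.34  (world 16.7 deg) -> need q6 approx -1.51 (+dq1)
  turn az total units -39.34  (world 196.7 deg) -> need q6 approx -4.65 (+dq1)
```

```bash
python3 -m handwheel '[[0,0,0,0,0,-1,255],[0,0,0,0,0,-1,255],[0,0,0,0,0,-0.8,255],[0,0,0,0,0,-0.5,255],[0,0,0,0,0,0,255],[0,0,0,0,0,0,255]]'
python3 - <<'E'
from plan import *
plan(.4616,-.3255,.0214,90-44)
im=ctrl.camera('side');crop('side',260,280,340,350,'t7.png',9,im)
E
```

```text
t: 59.52
eef_pos: [0.4615, -0.3258, 0.0214]
tool_rot: [-1.183, -2.908, 0.003]
contact_force: [-6.1, -5.7, 0.6]
gripper_width: 0.152
t=59.5 tcp=[ 0.4615 -0.3258  0.0214] jawyaw=45.7 tilt=0.14 q1=-0.70 q6=-1.50 F=[-6.1 -5.7  0.6] w=14.1mm
shift units tool xyz: [ 0.01  0.01 -0.  ]  tiltfix ax,ay: [-0.03 -0.01]
  turn az total units 35.94  (world -179.7 deg) -> need q6 approx 1.64 (+dq1)
  turn az total units -0.06  (world 0.3 deg) -> need q6 approx -1.51 (+dq1)
  turn az total units -36.06  (world 180.3 deg) -> need q6 approx -4.65 (+dq1)
```

View pics/t7.png

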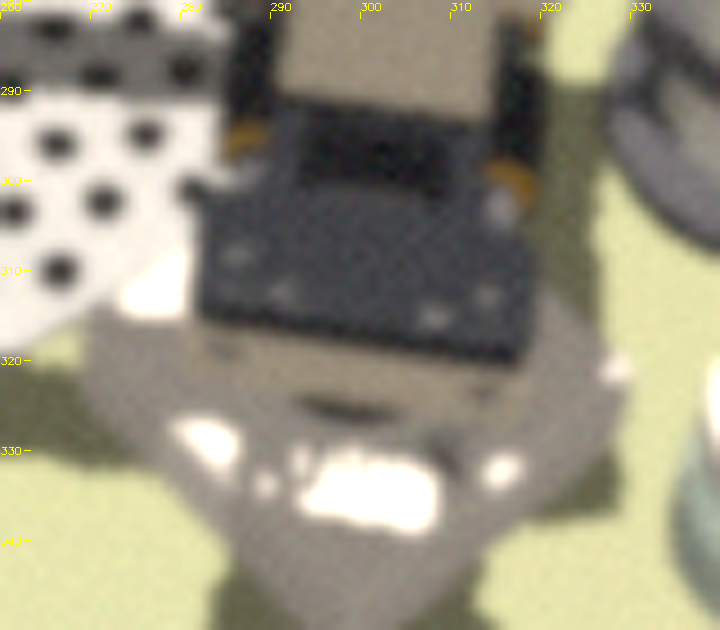

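```bash
python3 -m handwheel '[[0,0,0,0,0,0,0],[0,0,0,0,0,0,0],[0,0,0,0,0,0,0],[0,0,0,0,0,0,0],[0,0,0,0,0,0,0],[0,0,0,0,0,0,0],[0,0,-0.5,0,0,0,0],[0,0,-1,0,0,0,0],[0,0,-1,0,0,0,0],[0,0,-1,0,0,0,0]]'
python3 -m handwheel '[[0,0,-1,0,0,0,0],[0,0,-1,0,0,0,0],[0.7,0.7,0,0,0,0,0],[0.7,0.7,0,0,0,0,0],[0.7,0.7,0,0,0,0,0],[0.7,0.7,0,0,0,0,0],[0.7,0.7,0,0,0,0,0],[0.7,0.7,0,0,0,0,0],[0.7,0.7,0,0,0,0,0],[0.7,0.7,0,0,0,0,0]]'
python3 -m handwheel '[[0.7,0.7,0,0,0,0,0],[0.7,0.7,0,0,0,0,0],[0.7,0.7,0,0,0,0,0],[0,0,0,0,0,0,0],[0,0,0,0,0,0,0]]'
python3 - <<'E'
from plan import *
im=ctrl.camera('side');cv2.imwrite('pics/fs.png',im[:,:,::-1]);crop('side',260,280,340,350,'t8.png',9,im)
im=ctrl.camera('top');cv2.imwrite('pics/ft.png',im[:,:,::-1]);crop('top',345,205,405,265,'t8t.png',9,im)
cv2.imwrite('pics/ftb.png',cv2.resize(im[:,:,::-1],(800,600)))
plan(.45,0,.16)
E
```

```text
t: 60.82
eef_pos: [0.463, -0.3251, 0.1108]
tool_rot: [1.187, 2.908, -0.0]
contact_force: [-0.2, -0.3, 0.2]
gripper_width: 0.997
t: 62.08
eef_pos: [0.4602, -0.1253, 0.1588]
tool_rot: [-1.186, -2.909, -0.0]
contact_force: [0.0, 0.9, -0.7]
gripper_width: 0.996
t: 62.7
eef_pos: [0.4597, -0.0528, 0.1589]
tool_rot: [1.186, 2.909, -0.001]
contact_force: [0.5, -0.1, -0.5]
gripper_width: 1.002
t=62.8 tcp=[ 0.4598 -0.0533  0.1589] jawyaw=45.6 tilt=0.02 q1=-0.23 q6=-1.02 F=[-0.2  0.1 -0.1] w=93.2mm
shift units tool xyz: [ 1.77  1.25 -0.05]  tiltfix ax,ay: [-0.  0.]
```

View pics/t8.png

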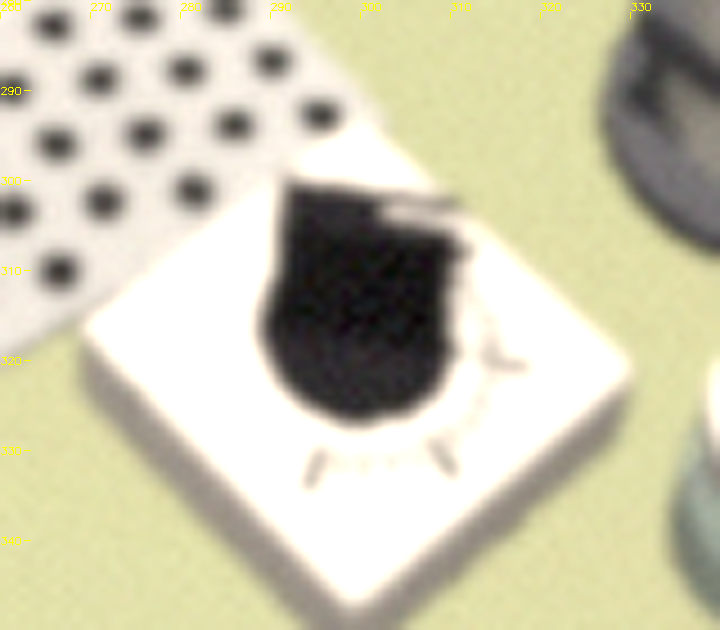

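View pics/t8t.png

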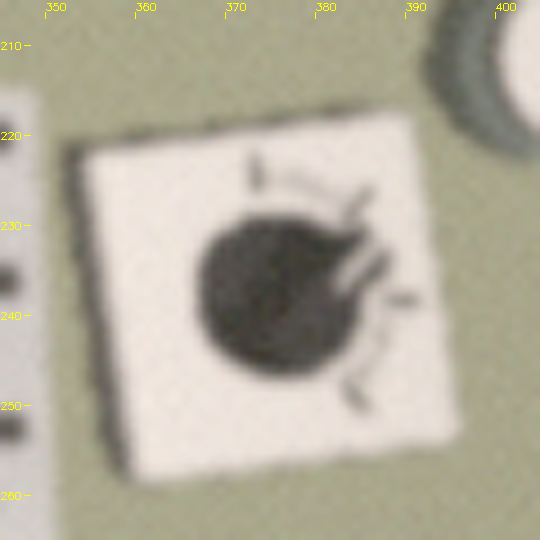

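View pics/ftb.png

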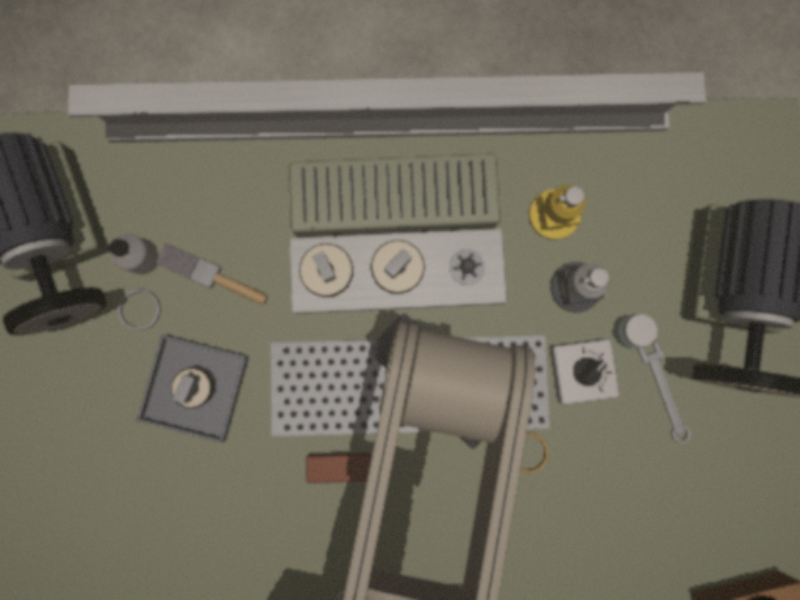

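Run:
```python
from h import *
im=cv2.imread('pics/ft.png').mean(2)
ang=lambda a,b:np.degrees(np.arctan2(*(b-a)[1::-1]))
f=lambda x,y:(345+x/9-.45,205+y/9-.45)
c=np.array([.4614,-.3254,.09])
# bright ridge on the bar top: weighted fit
from scipy.ndimage import map_coordinates
best=[]
for a in np.arange(-60,-25,1.):
    r=np.arange(.006,.021,.001);v=[]
    pr=np.array([proj('top',c+[q*np.cos(np.radians(a)),q*np.sin(np.radians(a)),0]) for q in r])
    best.append((map_coordinates(im,[pr[:,1],pr[:,0]],order=1).mean(),a))
v=np.array(best);w=np.clip(v[:,0]-np.median(v[:,0]),0,None);print('top ridge',sorted(best)[-3:])
print('top hand',ang(ray('top',*f(340,290),.09),ray('top',*f(378,250),.09)))
g=lambda x,y:(260+x/9-.45,280+y/9-.45)
print('side hand',ang(ray('side',*g(380,212),.09),ray('side',*g(455,214),.09)))
# bar from side: edges of top: left-back corner (290,183)->(455,205)
print('bar edge side',ang(ray('side',*g(292,184),.09),ray('side',*g(455,204),.09)))
```

```text
top ridge [(np.float64(115.1070866360702), np.float64(-45.0)), (np.float64(115.17065180641335), np.float64(-47.0)), (np.float64(115.31112020333953), np.float64(-46.0))]
top hand -46.11239606504233
side hand -35.883236239472595
bar edge side -42.38492900232887
```

Run:
```python
from meas import *
im=cv2.imread('pics/ft.png')[:,:,::-1]
for x,y,r,e,c in discs(im):
    if y<190 and x<280: print(np.round(e[0],1),np.round(e[1],1),ray('top',*e[0],.076),bar(im,x,y-2,13,.122))
print(ctrl.sign_off())
```

```text
[208.  172.2] [31.9 32.5] [0.6411761  0.11173446 0.076     ] ((640.9364624023438, 110.8735580444336), (41.71037292480469, 21.118453979492188), 25.430721282958984, np.int32(133))
[254.1 170.1] [32.1 32.4] [ 0.64397087 -0.00786482  0.076     ] ((641.6857299804688, -8.40939712524414), (42.81114196777344, 21.260971069335938), 133.9177360534668, np.int32(141))
the job is handed in; nothing more can be done
None
```

I did the whole job in the order asked and handed it in after about 63 s of robot time. My last checks found nothing out of place.

- **Worn wheel:** it stands in the grey tray. Contact with the tray floor came at the expected height.
- **New wheels:** only two were on the plate. They are on the left and middle spindles, and the right spindle is empty. Both went below tooth-top height without contact and stopped at the calculated home height. In the last top view their disc centres lie within about 1 mm of the spindle axes. Their grip bars lie within about 2 degrees of a spindle tooth.
- **Nozzle cap:** I pressed it until it stopped, about 8 mm of travel and 17 N at the end, then let go. The picture afterwards shows it back up.
- **Timer:** the gripper turned the knob about 12 degrees past the 15 mark, then back to 5. The 5 tick lies at about -44 to -45 degrees. The gripper angle put the pointer at -44.3, the top view reads -46 and the bar edge in the side view -42. One rough side-view reading of the short pointer line gave -36, which disagrees; I put that down to reading error.

**Problems along the way:**
- My first grasp of the worn wheel closed on nothing. The fingers' real ends sit about 36 mm higher than the reported tool height. I allowed for that in every later move, and the nozzle contact height confirmed it.
- I saw no wheel knocked aside and no slackening of the grip.

The brush, jar, bangle and yellow can look unmoved in the last top view.

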